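Load two cells into the bench charger and set its current

ROBOT

A 6-joint arm with a two-finger parallel gripper is mounted at the origin on the work surface. World frame = base frame: x ahead of the robot, y to its left, z up, the work surface at z = 0. Lengths are in m, angles in rad, forces in N, time in s.
With the tool pointing down it reaches from about 0.35 to 0.975 m from the base axis. Payload 4.9 kg.
Tool frame: the origin (TCP) lies on the centre line of the jaws, within the pads' length; the fingertips stand 11 mm ahead of it and the grasp point (between the pads) lies 8 mm behind it; z points along the fingers, y is the line along which they close (so a half turn about z gives the same grasp; the last joint's range is limited). The gripper opens to 85 mm and grips with 20 to 120 N. Pads are 22 mm wide; open, the fingers measure 114 mm over their backs; the gripper's body (76 mm by 85 mm) begins 54 mm behind the grasp point. The pads swing forward as they close: fully open they stand 13 mm farther back than shut.
Start: joints at [1.041, 0.053, 1.613, -0, 1.476, -0.119], TCP at [0.25, 0.573, 0.242] pointing down, gripper open.
Joint ranges: [-3.01, 3.01], [-1.01, 2.22], [0.06, 2.58], [-1.02, 4.17], [0.09, 2.62], [-3.14, 3.14]. Speed limits (rad/s): [2.57, 2.57, 3.14, 3.14, 3.14, 3.14].

INTERFACE

Orientations are given as a unit quaternion [w, x, y, z].
In Python, from bench import * gives the robot as it stands.
- The arm moves only by the tool step_arm, never from a script. Its argument "plan" is text: rows parted by semicolons, each of 7 numbers parted by spaces: the shift along the tool's x, y, z in m, then the turn, a rotation vector about the tool's x, y, z in degrees, then the finger opening in m, from 0 to 0.0854. In form: x y z ax ay az jaw; .... A call has 1 to 5 rows; each row is the pose to reach, as a shift and turn from the pose commanded when the call began, along the tool's axes at that moment; what a row does not reach only later rows make up. A row lasts 1/12 s, in which the tool goes at most 41.7 mm and 7.16 degrees, less where a joint would pass 70% of its speed; a pose out of reach is approached as far as the arm can. A call with a gripper value outside its range is refused whole. The fingers move at their own pace and stop on an object; the grip force is fixed at half the most. Time passes only in rows, so rows that repeat a pose let the fingers close. It gives the time, the measured TCP pose, the force, the opening and the grip force at its end, in the units of the state.
- state(): the state, without advancing time (a new reading comes with each control period).
- capture(name): name is "side" or "top"; returns (picture, depth): 420x560x3 uint8, red, green, blue; 420x560 float32, m along the optical axis (not along the pixel's ray), 0 where there is no reading.
- get_calibration(name): a dict with "fx", "fy", "cx", "cy" (pixels), "R" (3x3) and "t" (3): a world point X has camera coordinates R X + t. Camera axes: x right, y down, z forward; pixel columns grow to the right and rows downward; lengths in m; the calibration is good to about 2 mm. A picture is of the moment at which its call begins. get_calibration takes no time and is no camera call.
- hand_in(): hands the job in; it is judged then, once.
The state is a dict: "t": time; "qpos": joint angles; "qd": joint speeds; "tau": joint torques, N m; "eef_pos": TCP position; "ee_rot": TCP orientation; "contact_force": force on the tool from outside, world axes, zero at the start; "wrist_torque": the same for the moment, N m; "grip_width": finger opening in m; "grasp_force": force on a finger pad.
Only numpy, scipy, OpenCV 4.12 (cv2) and the standard library are available. Lean on these libraries where they do the work, as an engineer would, in place of code of your own. Each camera call takes 0.05 s, during which the arm holds its last target. There are 200 camera calls.

TASK

Put the two green cells from the blue tray on charge: lay one in each of the charger's two bays, its flat end against the sprung contact under the hood and button end (white band) against the brass contact, lying fully down. Turn the charge-current dial so that its white pointer stands at the green mark. Leave the orange cells and everything else on the bench where they are.

Things in the scene. Friction and masses are not known exactly. Their poses are not given: they have to be found in the camera images.
- charger: bench charger, fixed. Grey case 215 x 250 x 30 mm; origin under it, x away from the robot, y left, z up. On its top (z = 30 mm): a dial at x -10, y -72 mm, and a black cradle with two bays along x, axes at y = +80 (left) and +10 mm (right). The cradle is clamped on rails up to 10 mm to either side along x of the middle place used in these notes; not given how far: feel or look
- hood_edge (a point): lower edge of the cradle's hood (middle place): charger x = -1, y = +45 mm, 38 mm above the bay floor (z = 30 mm). The rigid hood runs from here to x = -57 mm, open to +x, top 43 mm above the floor (a clamp screw 5 mm more), 38 mm wide inside at each bay. Only 61 mm stay open above a 70 mm cell: it must enter tilted, flat end first under the hood
- left_bay_button_end (a point): left bay (cradle in its middle place): face of the brass contact, charger x = +60 mm, 16 mm above the floor; a seated cell's button tip lies here. Rigid end wall 26 mm high, 10 mm thick, 40 mm wide. The button end must be lowered past this face while the sprung contact is pushed back; let go, the spring presses the cell on the brass
- left_bay_flat_end (a point): left bay (middle place): 70 mm from the brass along charger -x, 16 mm above the floor; seated cell's flat end. The sprung contact, an upright 30 x 30 mm plate under the hood, rests 5 mm nearer the brass, slides 13 mm towards charger -x to a hard stop (4 N at rest, 0.45 N more per mm); about 10 mm let a cell pass. Ribs 6 mm high, 27 mm apart, 4..20 and 48..59 mm from the brass
- right_bay_button_end (a point): the same for the right bay
- right_bay_flat_end (a point): the same for the right bay
- current_dial (a joint): charge-current dial, rad: 0 at its left stop, grows clockwise seen from above, to 4.712. Pointer direction (yaw in the charger's frame) = 2.356 - value. Green mark at 1.885 (pointer 27 degrees left of charger +x); black marks every 0.471. Turns with 0.03 N m and stays where it is left
- dial_grip (a point): on the dial's axis, in the middle of its grip bar: bar 42 mm long (along the pointer), 12 mm thick, from 11 mm below to 11 mm above this point, on a round skirt of 45 mm diameter. The bar's top is 60 mm above the bench
- stock_tray: fixed blue tray 196 x 156 mm, floor 6 mm thick, rim 16 mm high; four grooves along its x at x = -47 or +47, y = -34 or +34 mm, with a cell in each; ribs 6 mm high at the ends of the grooves, none for 40 mm in the middle of a groove
- green_cell_a: green cylindrical cell to be charged, 32 mm diameter, 70 mm long over the button, 145 g, lying in a groove. Origin at the middle of its length on its axis; x axis along the cell towards the button end (white band, brass button 11 mm diameter, 2.5 mm proud); the other end is flat. Either end may look away from the robot
- green_cell_a_button (a point): tip of its button, on the axis, +35 mm
- green_cell_a_flat (a point): centre of its flat end, -35 mm
- green_cell_b: the second green cell, the same
- green_cell_b_button (a point): tip of its button, +35 mm
- green_cell_b_flat (a point): centre of its flat end, -35 mm
- orange_cell_a: orange cell of the same size and axes, in another groove of the tray; stays there
- orange_cell_b: the second orange cell; stays there
- screw_bowl: light green bowl with screws, 124 mm wide, 55 mm high, origin under its middle; leave alone
- housing_a: black connector housing 92 x 26 x 32 mm on the plywood board, origin under its middle; leave alone
- housing_b: the same, on the plywood board; leave alone
- housing_c: the same, on the bench; leave alone
- screwdriver: red-handled screwdriver, 190 mm, lying on the bench; leave alone
Mind the look-alikes: they are no part of the job. Leave any purple look-alike of the green_cell_a alone.

How it is judged:
By the outcome, as a careful person would: the job done as asked, in the order asked, and still so for the second after the job is handed in, with the robot touching nothing.
It also fails if it takes over 72 s, if anything falls off the work surface, if the arm or the gripper's body presses on something with over 40 N, if the wrist force passes 120 N, or if a joint passes its speed limit or range.

## Working session

There is one attempt and no reset: what is moved stays moved. The work goes in short steps, Python scripts to look and compute and a tool call to move; the robot and the scene stay as the last step left them, time stands still between calls to the robot, and variables do not carry over. Pictures are saved under pics/ and viewed, at most 10 in all, crops included, and the job is handed in when it is done.

Besides the shell and the picture viewer there is one more tool, called as name(argument=value, ...), one argument or row to a line, values as JSON. step_arm: Moves the arm, as the interface text tells. Its arguments: {"type":"object","properties":{"plan":{"type":"string"}},"required":["plan"]}

```bash
mkdir -p pics; ls; python3 - <<'E'
from bench import *
import cv2,numpy as np
for n in("top","side"):
    p,d=capture(n); cv2.imwrite(f"pics/{n}0.png",cv2.resize(p[:,:,::-1],(800,600))); np.savez(f"{n}0.npz",p=p,d=d)
    c=get_calibration(n); print(n,c)
    print((d>0).mean())
print(state())
E
```

```text
pics
top {'fx': 494.2694349000256, 'fy': 494.2694349000256, 'cx': 282.5890901346055, 'cy': 213.4786977118221, 'R': array([[-0.0046388 , -0.9999714 ,  0.00597373],
       [-0.97487494,  0.00319181, -0.22273001],
       [ 0.22270457, -0.00685684, -0.97486187]]), 't': array([-0.0704051 ,  0.53934712,  1.29746677])}
0.9961352040816327
side {'fx': 457.5234705279959, 'fy': 457.5234705279959, 'cx': 285.24441339992404, 'cy': 209.9834959339306, 'R': array([[ 0.99747642, -0.06711414, -0.0231623 ],
       [-0.05746769, -0.57162902, -0.81849724],
       [ 0.04169249,  0.81776278, -0.57404336]]), 't': array([-0.52014135,  0.03817322,  1.32074809])}
0.9959311224489796
{'t': 0.1, 'qpos': array([ 1.04102459e+00,  5.33269906e-02,  1.61414028e+00, -7.77495629e-06,
        1.47598935e+00, -1.18968902e-01]), 'qd': array([-0.00280013, -0.00184121, -0.00241763,  0.00049723,  0.00221166,
        0.00124243]), 'tau': array([ 1.10633711e-03, -3.94904208e+01, -3.71363103e+01, -6.52835524e-05,
        3.93179100e-03,  1.23104599e-05]), 'eef_pos': array([0.24930311, 0.57254371, 0.24117332]), 'ee_rot': array([-2.93365702e-04,  2.03959705e-01,  9.78978840e-01, -8.84613127e-04]), 'contact_force': array([ 0.25934192, -0.60619397,  0.00298182]), 'wrist_torque': array([-0.01790148,  0.00799172, -0.02730682]), 'grasp_force': 0.0, 'grip_width': 0.08543750606270134}
```

View pics/top0.png

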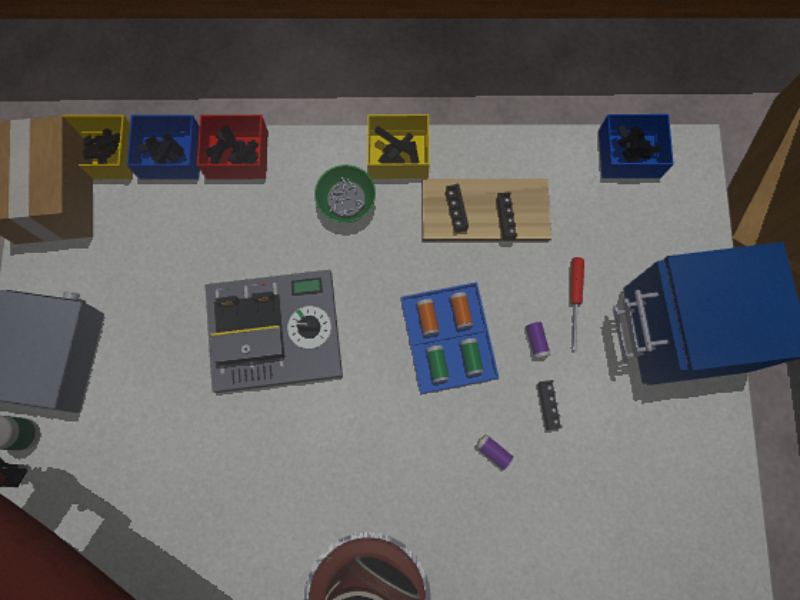

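View pics/side0.png

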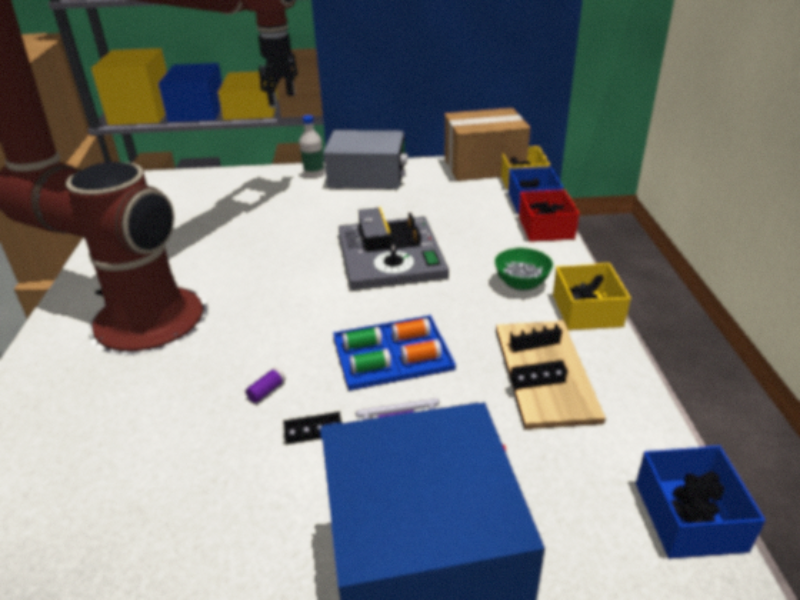

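The top view shows the green cells at (437,362) and (472,357). The possible mix-ups are the orange cells at (428,317) and (461,311), and the purple ones at (538,340) and (494,452). The charger is at (273,330), with its dial at (309,326) and the hood on the near side. I'll check that choice in a close crop.

```bash
python3 - <<'E'
import cv2,numpy as np
p=np.load("top0.npz")["p"][:,:,::-1]; s=np.load("side0.npz")["p"][:,:,::-1]
a=cv2.resize(p[185:280,135:245],(440,380),interpolation=cv2.INTER_CUBIC)
b=cv2.resize(p[195:280,278:352],(355,408),interpolation=cv2.INTER_CUBIC)[:380]
c=cv2.resize(s[140:205,230:320],(440,318)[:1]+(220,),interpolation=cv2.INTER_CUBIC)
d=cv2.resize(s[215:275,228:320],(355,220),interpolation=cv2.INTER_CUBIC)
im=np.vstack([np.hstack([a,b]),np.hstack([c,d])])
im=np.clip(im.astype(float)*1.5,0,255).astype(np.uint8)
cv2.imwrite("pics/crop1.png",im);print(im.shape)
E
```

```text
(600, 795, 3)
```

View pics/crop1.png

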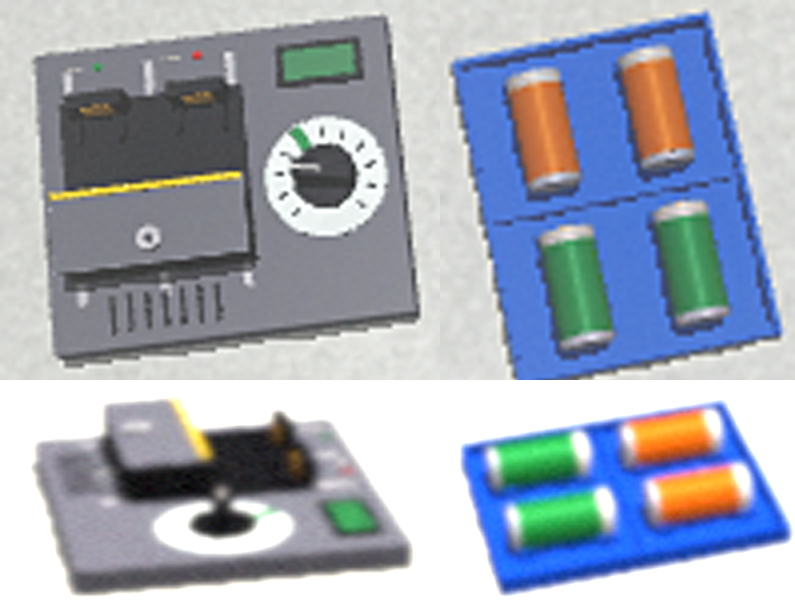

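The crop confirms it: two green cells in the near pair of grooves, orange in the far pair. The charger's brass contacts are on the far side, and the dial pointer points left. Next I'll measure positions.

```bash
cat > h.py <<'E'
import numpy as np, cv2
from bench import *
from scipy.spatial.transform import Rotation as Ro
def cal(n):
    c=get_calibration(n); return c,np.array(c["R"]),np.array(c["t"])
def world(n,uv,d):
    c,R,t=cal(n); uv=np.atleast_2d(uv).astype(float); d=np.atleast_1d(d)
    X=np.c_[(uv[:,0]-c["cx"])/c["fx"]*d,(uv[:,1]-c["cy"])/c["fy"]*d,d]
    return (X-t)@R
def ray(n,uv):
    c,R,t=cal(n); uv=np.atleast_2d(uv).astype(float)
    v=np.c_[(uv[:,0]-c["cx"])/c["fx"],(uv[:,1]-c["cy"])/c["fy"],np.ones(len(uv))]@R
    return -R.T@t, v
def plane(n,uv,z):
    o,v=ray(n,uv); return o+v*((z-o[2])/v[:,2])[:,None]
def tri(a,b):  # two-view ray crossing
    o1,v1=ray("top",a);o2,v2=ray("side",b);v1=v1[0];v2=v2[0]
    k=np.linalg.lstsq(np.c_[v1,-v2],o2-o1,rcond=None)[0]
    p,q=o1+k[0]*v1,o2+k[1]*v2; return (p+q)/2,np.linalg.norm(p-q)
def cloud(n,d):
    v,u=np.mgrid[:420,:560]; return world(n,np.c_[u.ravel(),v.ravel()],d.ravel()).reshape(420,560,3)
def pose():
    s=state();q=s["ee_rot"];return np.array(s["eef_pos"]),Ro.from_quat([q[1],q[2],q[3],q[0]])
E
cat > m.py <<'E'
from h import *
D={n:np.load(n+"0.npz") for n in("top","side")}
W={n:cloud(n,D[n]["d"]) for n in D}
hsv={n:cv2.cvtColor(D[n]["p"],cv2.COLOR_RGB2HSV) for n in D}
w=W["top"]
def rect(m,tag):
    r=cv2.minAreaRect((w[m][:,:2]*1000).astype(np.float32)); print(tag,r,m.sum())
z=w[...,2]
bench=(abs(z)<.02); reg=lambda x0,x1,y0,y1:(w[...,0]>x0)&(w[...,0]<x1)&(w[...,1]>y0)&(w[...,1]<y1)
print("bench z",np.median(z[reg(.3,.4,0,.2)]),np.std(z[reg(.3,.4,0,.2)]))
def clean(m): 
    m=cv2.morphologyEx(m.astype(np.uint8),cv2.MORPH_OPEN,np.ones((3,3)))
    n,l,s,c=cv2.connectedComponentsWithStats(m); return l==1+np.argmax(s[1:,4])
rect(clean((z>.024)&(z<.1)&reg(.3,.75,.03,.5)),"case")
H=hsv["top"]
blue=clean((H[...,0]>105)&(H[...,0]<130)&(H[...,1]>120)&(z<.06)&reg(.3,.75,-.3,.05)); rect(cv2.morphologyEx(blue.astype(np.uint8),cv2.MORPH_CLOSE,np.ones((15,15)))>0,"tray")
for n in D:
    h=hsv[n]; m=((h[...,0]>48)&(h[...,0]<80)&(h[...,1]>110)).astype(np.uint8)
    k,l,s,c=cv2.connectedComponentsWithStats(m)
    for i in range(1,k):
        if 60<s[i,4]<900:
            P=W[n][l==i]; 
            if not(.3<P[:,0].mean()<.7 and -.3<P[:,1].mean()<.05): continue
            r=cv2.minAreaRect((P[:,:2]*1000).astype(np.float32))
            print(n,c[i].round(1),s[i,4],"mean",P.mean(0).round(4),"zmax",np.percentile(P[:,2],95).round(4),r)
E
python3 m.py
```

```text
bench z 0.00045807780042078725 0.005844653969324086
case ((499.34149169921875, 185.2003631591797), (216.23313903808594, 250.3848114013672), 6.850622653961182) 6679
tray ((411.9840087890625, -160.9986572265625), (186.78982543945312, 355.6680603027344), 88.58081817626953) 3555
top [330.2 249.1] 188 mean [ 0.4435 -0.2036  0.0363] zmax 0.0421 ((443.4602966308594, -204.39767456054688), (51.936641693115234, 28.802915573120117), 9.607976913452148)
top [306.6 254.4] 185 mean [ 0.4293 -0.1381  0.0361] zmax 0.0408 ((429.7743225097656, -138.16375732421875), (52.75505447387695, 27.812824249267578), 10.753339767456055)
side [252.7 236.2] 200 mean [ 0.4271 -0.1482  0.0363] zmax 0.0414 ((458.1247253417969, -609.8914794921875), (49.2585563659668, 965.3812866210938), 3.8495419025421143)
side [258.5 252.4] 210 mean [ 0.4409 -0.2143  0.0359] zmax 0.0408 ((465.0127868652344, -642.6287841796875), (49.693233489990234, 899.6659545898438), 3.2816381454467773)
```

```bash
cat > m2.py <<'E'
from h import *
D={n:np.load(n+"0.npz") for n in("top","side")}
W={n:cloud(n,D[n]["d"]) for n in D}
hsv={n:cv2.cvtColor(D[n]["p"],cv2.COLOR_RGB2HSV) for n in D}
C=np.array([.4993,.1852]);a=np.radians(6.85)
Rc=np.array([[np.cos(a),-np.sin(a)],[np.sin(a),np.cos(a)]])
ch=lambda P:np.c_[(P[:,:2]-C)@Rc,P[:,2]]*1000
# tray
w=W["top"];H=hsv["top"];sub=np.zeros((420,560),bool);sub[195:280,278:352]=1
b=sub&(H[...,0]>105)&(H[...,0]<130)&(H[...,1]>110)
cn,_=cv2.findContours(cv2.morphologyEx(b.astype(np.uint8),cv2.MORPH_CLOSE,np.ones((5,5))),0,1)
c=max(cn,key=cv2.contourArea)[:,0,:]
print("tray",cv2.minAreaRect((plane("top",c,.016)[:,:2]*1000).astype(np.float32)))
# yellow stripe
ends={}
for n,(r0,r1,c0,c1) in {"top":(185,280,135,245),"side":(135,210,225,325)}.items():
    h=hsv[n];m=np.zeros((420,560),bool);m[r0:r1,c0:c1]=1
    m&=(h[...,0]>18)&(h[...,0]<36)&(h[...,1]>120)&(h[...,2]>70)
    k,l,s,cc=cv2.connectedComponentsWithStats(m.astype(np.uint8)); i=1+np.argmax(s[1:,4]); m=l==i
    v,u=np.nonzero(m); P=W[n][m]; print(n,"stripe n",m.sum(),"cam px",cc[i],"box",s[i],"depth mean ch",ch(P).mean(0).round(1),ch(P).std(0).round(1))
    if n=="top":
        Q=ch(plane("top",np.c_[u,v],.073)); print("stripe on z=73: x",np.percentile(Q[:,0],[2,25,50,75,98]).round(1),"y",np.percentile(Q[:,1],[1,99]).round(1))
    ends[n]=cc[i]
p,e=tri(ends["top"],ends["side"]);print("stripe tri",ch(p[None]),"gap mm",e*1000)
# brass in the top view: orange-ish pixels near the walls
h=hsv["top"];m=np.zeros((420,560),bool);m[203:216,148:200]=1;m&=(h[...,0]>5)&(h[...,0]<25)&(h[...,1]>90)
k,l,s,cc=cv2.connectedComponentsWithStats(m.astype(np.uint8))
for i in range(1,k):
    if s[i,4]>4: print("brass",cc[i],s[i],ch(plane("top",cc[i],.05)).round(1))
# height map of the cradle along the bays
P=ch(W["top"].reshape(-1,3))
for y0 in(80,10,45):
    print("profile y",y0,[(x,int(np.median(P[q,2]))) for x in range(-80,100,6) for q in [(abs(P[:,0]-x)<3)&(abs(P[:,1]-y0)<10)] if q.any()])
# dial: white ring
h=hsv["top"];m=np.zeros((420,560),bool);m[210:250,195:235]=1;m&=(h[...,2]>120)&(h[...,1]<40)
cn,_=cv2.findContours(m.astype(np.uint8),0,1);c=max(cn,key=cv2.contourArea)[:,0,:]
Q=plane("top",c,.032);(x,y),r=cv2.minEnclosingCircle((Q[:,:2]*1000).astype(np.float32));print("dial ring",x,y,r,ch(np.array([[x/1e3,y/1e3,.03]])))
# cell colour profile along axis in both views
for n,L in {"top":[((330.2,249.1),10.),((306.6,254.4),10.)],"side":[((258.5,252.4),10.),((252.7,236.2),10.)]}.items():
    for (u,v),yw in L:
        o=plane(n,(u,v),.038)[0]; cc,R,t=cal(n); out=[]
        for s_ in range(-40,41,4):
            X=o+np.array([np.cos(np.radians(yw)),np.sin(np.radians(yw)),0])*s_/1000
            q=R@X+t; px=cc["fx"]*q[0]/q[2]+cc["cx"];py=cc["fy"]*q[1]/q[2]+cc["cy"]
            out.append(tuple(int(k) for k in cv2.getRectSubPix(D[n]["p"],(1,1),(px,py))[0,0]))
        print(n,out)
E
python3 m2.py
```

```text
tray ((485.7645263671875, -160.92555236816406), (195.8946990966797, 155.29876708984375), 11.078933715820312)
top stripe n 81 cam px [170.7654321  230.95061728] box [147 228  48   7  81] depth mean ch [-5.2 44.9 74.2] [ 2.  35.6  5.5]
stripe on z=73: x [-7.3 -6.1 -5.  -3.9 -2.6] y [-15.5 107.1]
side stripe n 28 cam px [270.67857143 158.21428571] box [268 153   6  11  28] depth mean ch [-5.7 28.4 67.8] [ 6.8 34.1 17.5]
stripe tri [[-2.23214277 48.3816822  56.92509416]] gap mm 1.464517138102579
brass [184. 209.] [181 208   7   3  15] [[57.4  8.8 50. ]]
brass [158.5 212. ] [155 211   8   3  16] [[57.5 79.5 50. ]]
profile y 80 [(-80, 29), (-74, 29), (-68, 31), (-62, 30), (-56, 69), (-50, 71), (-44, 73), (-38, 73), (-32, 74), (-26, 74), (-20, 72), (-14, 72), (-8, 74), (-2, 73), (4, 32), (10, 31), (16, 31), (22, 30), (28, 32), (34, 30), (40, 30), (46, 30), (52, 31), (58, 43), (64, 56), (70, 56), (76, 29), (82, 31), (88, 31), (94, 31)]
profile y 10 [(-80, 31), (-74, 31), (-68, 30), (-62, 29), (-56, 65), (-50, 73), (-44, 73), (-38, 74), (-32, 72), (-26, 74), (-20, 72), (-14, 73), (-8, 74), (-
[... 1206 characters left out ...]
 148), (118, 121, 130), (51, 81, 145)]
side [(26, 76, 192), (51, 78, 163), (118, 122, 144), (137, 156, 146), (73, 142, 90), (41, 134, 64), (39, 133, 63), (38, 134, 61), (33, 129, 57), (36, 132, 60), (37, 131, 59), (39, 133, 60), (38, 132, 62), (38, 131, 61), (37, 132, 60), (38, 131, 61), (68, 138, 80), (154, 171, 148), (194, 189, 185), (140, 146, 180), (53, 83, 175)]
side [(27, 77, 192), (53, 83, 171), (118, 125, 152), (137, 155, 147), (79, 143, 95), (40, 134, 65), (38, 134, 61), (39, 133, 62), (40, 134, 62), (40, 134, 63), (38, 133, 60), (38, 135, 60), (38, 133, 62), (38, 132, 61), (37, 132, 60), (40, 133, 63), (73, 143, 86), (155, 176, 149), (196, 191, 187), (150, 153, 187), (59, 90, 181)]
```

```bash
cat > m3.py <<'E'
from h import *
exec(open("m2.py").read().split("# tray")[0].split("\n",1)[1])
p=D["top"]["p"]; g=cv2.cvtColor(p,cv2.COLOR_RGB2GRAY)
# outline of the case by brightness
m=np.zeros((420,560),np.uint8);m[183:280,135:245]=(g[183:280,135:245]<105)
m=cv2.morphologyEx(m,cv2.MORPH_CLOSE,np.ones((5,5)))
c=max(cv2.findContours(m,0,1)[0],key=cv2.contourArea)[:,0,:]
print("case z=.03",cv2.minAreaRect((plane("top",c,.03)[:,:2]*1000).astype(np.float32)))
# dial ring
cl=plane("top",[(216.2,229)],.032);print("ring by eye",ch(cl))
h=hsv["top"];m=np.zeros((420,560),np.uint8);m[205:252,195:236]=(h[205:252,195:236,2]>115)&(h[205:252,195:236,1]<60)
k,l,s,cc=cv2.connectedComponentsWithStats(m);i=1+np.argmax(s[1:,4]);print(s[i])
c=max(cv2.findContours((l==i).astype(np.uint8),0,1)[0],key=cv2.contourArea)
hull=cv2.convexHull(c)[:,0,:];Q=plane("top",hull,.031)[:,:2]*1000
e=cv2.fitEllipse(Q.astype(np.float32));print("ring",e,ch(np.array([[e[0][0]/1e3,e[0][1]/1e3,.03]])).round(1))
def z(n,r0,r1,c0,c1,f,wd): return cv2.resize(D[n]["p"][r0:r1,c0:c1,::-1],(wd,int((r1-r0)*wd/(c1-c0))),interpolation=cv2.INTER_CUBIC)
A=z("top",235,273,294,342,0,400);B=z("side",225,262,236,276,0,400)
C1=z("top",205,252,192,240,0,400);D1=z("side",162,200,258,310,0,400)
hh=min(A.shape[0],B.shape[0],320)
im=np.vstack([np.hstack([A[:hh],B[:hh]]),np.hstack([C1[:280],D1[:280]])]);im=np.clip(im*1.4,0,255).astype(np.uint8);cv2.imwrite("pics/crop2.png",im);print(im.shape)
E
python3 m3.py
```

```text
case z=.03 ((495.2923583984375, 183.676513671875), (223.31295776367188, 251.6009979248047), 6.931662559509277)
ring by eye [[ -6.05547592 -72.54114324  32.        ]]
[201 214  31  30 468]
ring ((503.44195556640625, 112.6944580078125), (84.72892761230469, 85.42726135253906), 149.27565002441406) [[ -4.5 -72.5  30. ]]
(596, 800, 3)
```

View pics/crop2.png

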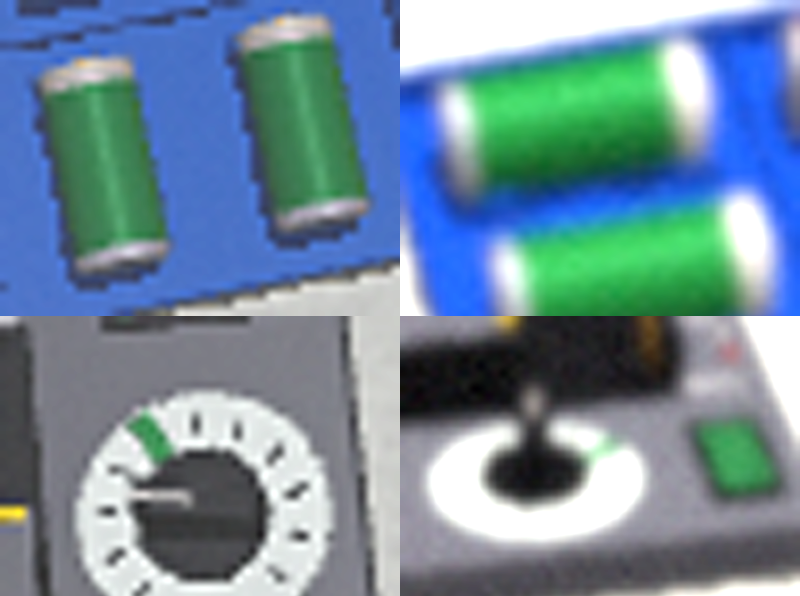

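The brass tips show at the far ends of both cells, at (82,62) and (286,18). Buttons therefore face +x, as the charger needs, and no flip is required. Next comes the two-view height check and the first move.

```bash
cat >> h.py <<'E'
def toolR(yaw,tilt):
    a,b=np.radians(yaw),np.radians(tilt)
    x=-np.array([np.cos(a)*np.cos(b),np.sin(a)*np.cos(b),np.sin(b)]);y=np.array([-np.sin(a),np.cos(a),0])
    return Ro.from_matrix(np.c_[x,y,np.cross(x,y)])
def cellR(yaw,tilt,n=1,g=4):   # cell centre -> TCP offset (mm) for tool
    M=toolR(yaw,tilt).as_matrix(); return (-M[:,0]*g-M[:,2]*n)/1000
def go(target,yaw,tilt,frm=None):
    p,R=frm or pose(); d=R.inv().apply(np.array(target)-p)*1000
    r=np.degrees((R.inv()*toolR(yaw,tilt)).as_rotvec()); print("shift mm",d.round(1),"turn",r.round(2)); 
def rep():
    s=state();p,R=pose();M=R.as_matrix();print("t%.1f"%s["t"],"tcp",(p*1000).round(1),"cellyaw %.2f tilt %.2f"%(np.degrees(np.arctan2(-M[1,0],-M[0,0])),np.degrees(np.arcsin(-M[2,0]))),"F",np.round(s["contact_force"],1),"grip %.4f %.0f"%(s["grip_width"],s["grasp_force"]))
E
python3 - <<'E'
from h import *
for a,b in(((306.6,254.4),(252.7,236.2)),((330.2,249.1),(258.5,252.4))): print(tri(a,b))
A=np.array([.432,-.137,.022])
go(A+cellR(11.08,0)+[0,0,.07],11.08,0)
E
```

```text
(array([ 0.42834942, -0.13880088,  0.02945569]), np.float64(0.003502159370349539))
(array([ 0.44269082, -0.20458819,  0.02820103]), np.float64(0.004261533095033217))
shift mm [-454.2 -575.   149.1] turn [ -0.1   -0.04 -34.62]
```

step_arm(
  plan="-0.12 -0.155 0 0 0 0 0.085;-0.12 -0.155 0 0 0 0 0.085;-0.12 -0.155 0 0 0 0 0.085;-0.12 -0.155 0 0 0 0 0.085;-0.12 -0.155 0 0 0 0 0.085",
)

```text
t: 0.52
eef_pos: [0.2977, 0.3802, 0.2414]
ee_rot: [-0.0, 0.204, 0.979, -0.001]
contact_force: [0.9, -0.2, 0.1]
grip_width: 0.0847
grasp_force: 0.0
```

step_arm(
  plan="-0.12 -0.155 0 0 0 0 0.085;-0.12 -0.155 0 0 0 0 0.085;-0.12 -0.155 0 0 0 0 0.085;-0.12 -0.155 0 0 0 0 0.085;-0.12 -0.155 0 0 0 0 0.085",
)

```text
t: 0.93
eef_pos: [0.3457, 0.1903, 0.2419]
ee_rot: [0.0, 0.205, 0.979, -0.0]
contact_force: [0.7, -0.5, 0.5]
grip_width: 0.085
grasp_force: 0.0
```

step_arm(
  plan="-0.12 -0.155 0 0 0 0 0.085;-0.12 -0.155 0 0 0 0 0.085;-0.12 -0.155 0 0 0 0 0.085;-0.12 -0.155 0 0 0 0 0.085;-0.12 -0.155 0 0 0 0 0.085",
)

```text
t: 1.35
eef_pos: [0.3938, 0.0, 0.2421]
ee_rot: [0.0, 0.205, 0.979, -0.0]
contact_force: [-0.0, -0.8, 0.0]
grip_width: 0.0849
grasp_force: 0.0
```

step_arm(
  plan="-0.06 -0.08 0.06 0 0 -34.6 0.055;-0.06 -0.08 0.06 0 0 -34.6 0.055;-0.06 -0.08 0.06 0 0 -34.6 0.055;-0.06 -0.08 0.06 0 0 -34.6 0.055;-0.06 -0.08 0.06 0 0 -34.6 0.055",
)

```text
t: 1.77
eef_pos: [0.4156, -0.0958, 0.1796]
ee_rot: [-0.002, -0.091, 0.996, 0.001]
contact_force: [0.2, 1.0, 0.4]
grip_width: 0.055
grasp_force: 0.0
```

```bash
python3 - <<'E'
from h import *
rep(); A=np.array([.432,-.137,.022])
go(A+cellR(11.08,0)+[0,0,.06],11.08,0)
E
```

```text
t1.8 tcp [415.6 -95.8 179.6] cellyaw 10.42 tilt -0.25 F [0.2 1.  0.4] grip 0.0550 0
shift mm [-13.1 -43.7  96.5] turn [ 0.15 -0.25 -0.66]
```

step_arm(
  plan="-0.013 -0.0435 0.096 0 0 0 0.055;-0.013 -0.0435 0.096 0 0 0 0.055;-0.013 -0.0435 0.096 0 0 0 0.055;-0.013 -0.0435 0.096 0 0 0 0.055;-0.013 -0.0435 0.096 0 0 0 0.055",
)

```text
t: 2.18
eef_pos: [0.4363, -0.1344, 0.0848]
ee_rot: [-0.002, -0.089, 0.996, 0.001]
contact_force: [-0.3, -0.4, 0.2]
grip_width: 0.055
grasp_force: 0.0
```

```bash
python3 - <<'E'
from h import *
rep(); A=np.array([.432,-.137,.022])
go(A+cellR(11.08,0),11.08,0)
p,d=capture("top"); np.savez("top1.npz",p=p,d=d)
p2,d=capture("side"); np.savez("side1.npz",p=p2,d=d)
im=np.hstack([cv2.resize(p[225:285,285:355,::-1],(400,343)),cv2.resize(p2[205:265,225:295,::-1],(400,343))])
cv2.imwrite("pics/g1.png",im)
E
```

```text
t2.2 tcp [ 436.3 -134.4   84.8] cellyaw 10.24 tilt -0.19 F [-0.3 -0.4  0.2] grip 0.0550 0
shift mm [ 0.5 -1.9 61.8] turn [ 0.16 -0.19 -0.84]
```

View pics/g1.png

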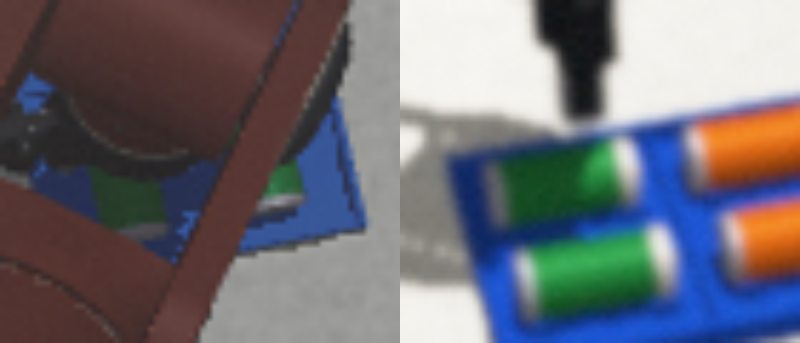

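The side view shows the fingers centred over the cell at (560,180). I'll descend and close.

step_arm(
  plan="0 -0.002 0.03 0 0 -0.8 0.055;0 -0.002 0.05 0 0 -0.8 0.055;0 -0.002 0.0615 0 0 -0.8 0.055;0 -0.002 0.0615 0 0 -0.8 0.055;0 -0.002 0.0615 0 0 -0.8 0.055",
)

```text
t: 2.7
eef_pos: [0.4387, -0.1368, 0.0263]
ee_rot: [0.001, -0.097, 0.995, -0.001]
contact_force: [-0.2, 0.5, 0.3]
grip_width: 0.0548
grasp_force: 0.0
```

step_arm(
  plan="0 0 0 0 0 0 0.02;0 0 0 0 0 0 0.02;0 0 0 0 0 0 0.02;0 0 0 0 0 0 0.02;0 0 0 0 0 0 0.02",
)

```text
t: 3.12
eef_pos: [0.4393, -0.1354, 0.0275]
ee_rot: [0.001, -0.096, 0.995, 0.002]
contact_force: [-2.6, 9.9, 10.6]
grip_width: 0.0298
grasp_force: 58.8
```

step_arm(
  plan="0 0 0 0 0 0 0.055;0 0 0 0 0 0 0.055;0 0 0 0 0 0 0.055;0 0 0 0 0 0 0.055;0 0 0 0 0 0 0.055",
)

```text
t: 3.53
eef_pos: [0.438, -0.1371, 0.025]
ee_rot: [0.0, -0.097, 0.995, -0.0]
contact_force: [-0.2, 0.0, -0.3]
grip_width: 0.0548
grasp_force: 0.0
```

```bash
python3 - <<'E'
from h import *
rep(); A=np.array([.432,-.137,.022])
go(A+cellR(11.08,0),11.08,0)
p2,d=capture("side")
cv2.imwrite("pics/g2.png",cv2.resize(p2[205:265,225:305,::-1],(800,600)))
E
```

```text
t3.5 tcp [ 438.  -137.1   25. ] cellyaw 11.08 tilt 0.01 F [-0.2  0.  -0.3] grip 0.0548 0
shift mm [1.9 1.2 2. ] turn [-0.02  0.01 -0.  ]
```

View pics/g2.png

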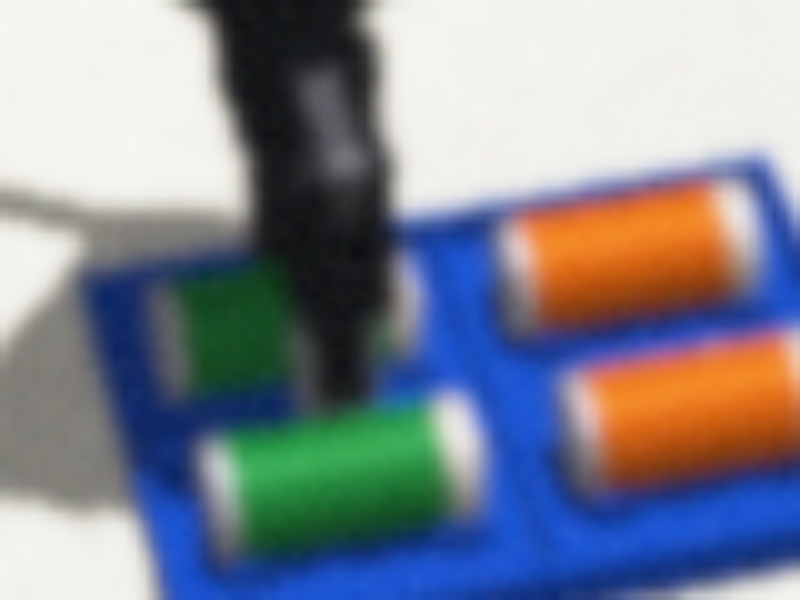

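The finger sits about 10 mm toward the button end of the cell, at column 340 against cell ends at 160 and 425. The pads pinched too high, so I'll go 6 mm lower and 4 mm back, then grip again.

step_arm(
  plan="0.004 0.001 0.003 0 0 0 0.055;0.004 0.001 0.006 0 0 0 0.055;0.004 0.001 0.006 0 0 0 0.055;0.004 0.001 0.006 0 0 0 0.055;0.004 0.001 0.006 0 0 0 0.055",
)

```text
t: 4.0
eef_pos: [0.4337, -0.1366, 0.0186]
ee_rot: [-0.0, -0.097, 0.995, 0.0]
contact_force: [0.4, 0.1, -0.2]
grip_width: 0.0548
grasp_force: 0.0
```

step_arm(
  plan="0 0 0 0 0 0 0.02;0 0 0 0 0 0 0.02;0 0 0 0 0 0 0.02;0 0 0 0 0 0 0.02;0 0 0 0 0 0 0.02",
)

```text
t: 4.42
eef_pos: [0.434, -0.136, 0.0193]
ee_rot: [0.0, -0.097, 0.995, 0.001]
contact_force: [-1.0, 4.8, 5.8]
grip_width: 0.03
grasp_force: 59.3
```

step_arm(
  plan="0 0 0 0 0 0 0.05;0 0 0 0 0 0 0.05;0 0 -0.005 0 0 0 0.05;0 0 -0.005 0 0 0 0.05;0 0 -0.005 0 0 0 0.05",
)

```text
t: 4.83
eef_pos: [0.4341, -0.1369, 0.0242]
ee_rot: [0.0, -0.097, 0.995, -0.0]
contact_force: [-0.4, -0.1, 0.6]
grip_width: 0.0503
grasp_force: 0.0
```

step_arm(
  plan="0 0 0 0 0 0 0.02;0 0 0 0 0 0 0.02;0 0 0 0 0 0 0.02;0 0 0 0 0 0 0.02;0 0 0 0 0 0 0.02",
)

```text
t: 5.25
eef_pos: [0.4339, -0.136, 0.0243]
ee_rot: [0.0, -0.096, 0.995, 0.001]
contact_force: [-1.0, 3.9, 5.5]
grip_width: 0.0299
grasp_force: 59.3
```

step_arm(
  plan="0 0 -0.04 0 0 0 0.02;0 0 -0.08 0 0 0 0.02;0 0 -0.12 0 0 0 0.02;0 0 -0.14 0 0 0 0.02;0 0 -0.14 0 0 0 0.02",
)

```text
t: 5.67
eef_pos: [0.4369, -0.1382, 0.1701]
ee_rot: [0.005, -0.097, 0.995, -0.003]
contact_force: [0.4, -0.5, -0.3]
grip_width: 0.0301
grasp_force: 60.4
```

```bash
python3 - <<'E'
from h import *
rep()
p,d=capture("top"); np.savez("top2.npz",p=p,d=d)
p2,d2=capture("side"); np.savez("side2.npz",p=p2,d=d2)
# green cell in hand in side view
h=cv2.cvtColor(p2,cv2.COLOR_RGB2HSV);m=((h[...,0]>45)&(h[...,0]<80)&(h[...,1]>110)).astype(np.uint8)
k,l,s,c=cv2.connectedComponentsWithStats(m)
print([(c[i].round(1).tolist(),s[i].tolist()) for i in range(1,k) if s[i,4]>20])
cc,R,t=cal("side");q=R@pose()[0]+t;print("tcp px",cc["fx"]*q[0]/q[2]+cc["cx"],cc["fy"]*q[1]/q[2]+cc["cy"])
E
```

```text
t5.7 tcp [ 436.9 -138.2  170.1] cellyaw 11.09 tilt 0.50 F [ 0.4 -0.5 -0.3] grip 0.0301 60
[([17.4, 11.6], [0, 0, 40, 23, 790]), ([183.2, 16.4], [126, 0, 94, 44, 2274]), ([428.7, 65.1], [393, 0, 78, 137, 7691]), ([60.5, 40.9], [49, 16, 23, 65, 443]), ([168.8, 102.1], [140, 90, 53, 25, 847]), ([84.7, 103.4], [80, 95, 10, 18, 91]), ([96.7, 99.9], [93, 94, 9, 13, 78]), ([217.9, 113.8], [213, 109, 12, 10, 65]), ([365.9, 186.3], [347, 174, 39, 28, 556]), ([301.1, 180.0], [297, 176, 9, 9, 59]), ([243.9, 192.9], [240, 187, 8, 13, 83]), ([259.0, 191.6], [258, 187, 3, 10, 25]), ([258.4, 252.5], [248, 246, 21, 14, 212])]
tcp px 252.12469106861718 192.72151633761322
```

```bash
cat >> h.py <<'E'
C=np.array([.4993,.1848]);YW=6.9;ce,cf=np.array([.9928,.1201]),np.array([-.1201,.9928])
G,N=5.,2.3
def bay(x,y,z,tilt,g=None,n=None):  # charger mm (z above bay floor) of cell centre -> TCP world
    return np.r_[C+(ce*x+cf*y)/1000,.030+z/1000]+cellR(YW,tilt,N if n is None else n,G if g is None else g)
def where(tilt=None):  # cell centre now in bay coordinates
    p,R=pose();M=R.as_matrix();q=p+(M[:,0]*G+M[:,2]*N)/1000;d=(q[:2]-C)*1000
    print("cell centre ch",(d@ce).round(1),(d@cf).round(1),"z",(q[2]*1000-30).round(1))
E
python3 - <<'E'
from h import *
rep();where();go(bay(62,80,140,0),11.09,0);go(bay(62,80,53,28),6.9,28)
E
```

```text
t5.8 tcp [ 433.8 -136.7  163.9] cellyaw 11.08 tilt 0.04 F [ 0.3  0.1 -1.4] grip 0.0299 60
cell centre ch -108.6 -311.7 z 131.6
shift mm [-198.7  377.8   -8.5] turn [-0.03  0.04 -0.01]
shift mm [-197.   378.    76.4] turn [  0.99 -27.95   4.11]
```

step_arm(
  plan="-0.1 0.18 -0.01 0 0 0 0.02;-0.1 0.18 -0.01 0 0 0 0.02;-0.1 0.18 -0.01 0 0 0 0.02;-0.1 0.18 -0.01 0 0 0 0.02;-0.1 0.18 -0.01 0 0 0 0.02",
)

```text
t: 6.18
eef_pos: [0.4957, 0.0613, 0.1703]
ee_rot: [-0.003, -0.097, 0.995, 0.0]
contact_force: [0.8, -1.3, -1.4]
grip_width: 0.03
grasp_force: 60.4
```

step_arm(
  plan="-0.1 0.18 0 0 0 0 0.02;-0.1 0.18 0 0 0 0 0.02;-0.1 0.18 0 0 0 0 0.02;-0.1 0.18 0 0 0 0 0.02;-0.1 0.18 0 0 0 0 0.02",
)

```text
t: 6.6
eef_pos: [0.5592, 0.2569, 0.1695]
ee_rot: [-0.003, -0.097, 0.995, -0.001]
contact_force: [0.2, -0.1, -0.9]
grip_width: 0.0297
grasp_force: 60.4
```

step_arm(
  plan="0 0.015 0 1 -28 4.1 0.02;0 0.015 0 1 -28 4.1 0.02;0 0.015 0 1 -28 4.1 0.02;0 0.015 0 1 -28 4.1 0.02;0 0.015 0 1 -28 4.1 0.02",
)

```text
t: 7.02
eef_pos: [0.5507, 0.2683, 0.1639]
ee_rot: [0.235, -0.06, 0.97, 0.013]
contact_force: [-1.6, -0.9, -3.3]
grip_width: 0.0297
grasp_force: 60.5
```

```bash
python3 - <<'E'
from h import *
rep();where();go(bay(62,80,60,28),6.9,28)
E
```

```text
t7.0 tcp [550.7 268.3 163.9] cellyaw 7.10 tilt 27.25 F [-1.6 -0.9 -3.3] grip 0.0297 60
cell centre ch 57.7 76.7 z 129.6
shift mm [28.   3.5 63.7] turn [-0.12 -0.75  0.18]
```

step_arm(
  plan="0.014 0.0035 0.03 0 -0.5 0 0.02;0.026 0.0035 0.058 0 -0.5 0 0.02;0.026 0.0035 0.058 0 -0.5 0 0.02;0.026 0.0035 0.058 0 -0.5 0 0.02;0.026 0.0035 0.058 0 -0.5 0 0.02",
)

```text
t: 7.43
eef_pos: [0.5626, 0.2738, 0.1109]
ee_rot: [0.245, -0.058, 0.968, 0.015]
contact_force: [-0.2, -0.5, -0.3]
grip_width: 0.0297
grasp_force: 60.4
```

step_arm(
  plan="0 0 0 0 0 0 0.02;0 0 0 0 0 0 0.02;0 0 0 0 0 0 0.02",
)

```text
t: 7.68
eef_pos: [0.5629, 0.2742, 0.1125]
ee_rot: [0.247, -0.058, 0.967, 0.015]
contact_force: [0.1, 0.2, -1.6]
grip_width: 0.0302
grasp_force: 60.4
```

```bash
python3 - <<'E'
from h import *
rep();where();go(bay(62,80,60,28),6.9,28)
p,d=capture("top"); p2,d=capture("side");np.savez("c3.npz",p=p,p2=p2)
im=np.hstack([cv2.resize(p[180:285,130:245,::-1],(400,365)),cv2.resize(p2[120:202,235:325,::-1],(400,365))])
cv2.imwrite("pics/b1.png",np.clip(im*1.3,0,255).astype(np.uint8))
E
```

```text
t7.7 tcp [562.9 274.2 112.5] cellyaw 6.87 tilt 28.67 F [ 0.1  0.2 -1.6] grip 0.0302 60
cell centre ch 70.6 81.1 z 78.1
shift mm [16.2 -1.1 11.8] turn [ 0.06  0.67 -0.03]
```

View pics/b1.png

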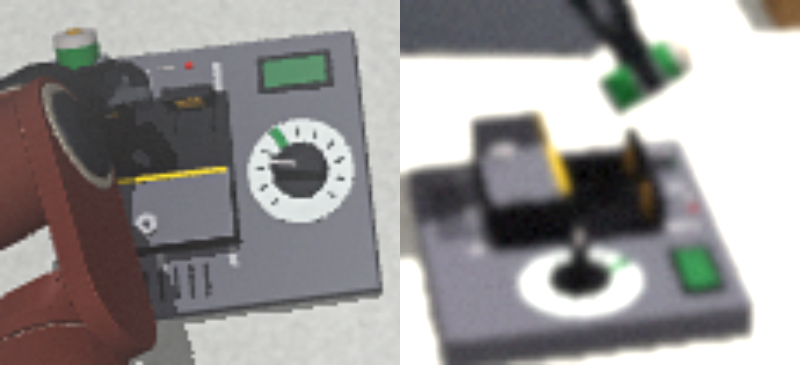

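The side view shows the cell tilted with its button up, above the left bay's brass wall, at (645,75). In the top view its button tip is at crop (72,32). I'll compare both with prediction.

```bash
python3 - <<'E'
from h import *
z=np.load("c3.npz");p,p2=z["p"],z["p2"]
def proj(n,X):
    c,R,t=cal(n);q=R@X+t;return np.array([c["fx"]*q[0]/q[2]+c["cx"],c["fy"]*q[1]/q[2]+c["cy"]]).round(1)
P,R=pose();M=R.as_matrix();c=P+(M[:,0]*G+M[:,2]*N)/1000;u=-M[:,0]
for k in(-.035,-.026,0,.024,.0325,.035): print(k,"top",proj("top",c+u*k),"side",proj("side",c+u*k))
h=cv2.cvtColor(p,cv2.COLOR_RGB2HSV);s=slice(183,205),slice(140,165)
m=(h[s][...,0]<25)&(h[s][...,0]>8)&(h[s][...,1]>70);v,w=np.nonzero(m);print("brass px",w.mean()+140,v.mean()+183,len(v))
m=(h[s][...,0]>45)&(h[s][...,0]<80)&(h[s][...,1]>90);v,w=np.nonzero(m);print("green px top u",w.min()+140,w.max()+140,"v",v.min()+183,v.max()+183)
h=cv2.cvtColor(p2,cv2.COLOR_RGB2HSV);s=slice(125,150),slice(275,300)
m=(h[s][...,0]>45)&(h[s][...,0]<80)&(h[s][...,1]>90);v,w=np.nonzero(m);print("green side u",w.min()+275,w.max()+275,"v",v.min()+125,v.max()+125, "cent",w.mean()+275,v.mean()+125)
E
```

```text
-0.035 top [154.9 215.2] side [281.3 143.2]
-0.026 top [154.3 212. ] side [283.6 141.8]
0 top [152.6 202.7] side [290.3 137.6]
0.024 top [151. 194.] side [296.5 133.8]
0.0325 top [150.4 190.9] side [298.8 132.4]
0.035 top [150.2 189.9] side [299.4 132. ]
brass px 150.83333333333334 188.66666666666666 6
green px top u 146 157 v 193 199
green side u 282 296 v 130 143 cent 288.0163934426229 137.01639344262296
```

```bash
sed -i 's/^G,N=.*/G,N=3.5,2.3/' h.py; python3 - <<'E'
from h import *
where();go(bay(44,80.3,43.4,28),6.9,28);go(bay(30.7,80.3,36.3,28),6.9,28)
E
```

```text
cell centre ch 71.3 81.0 z 78.0
shift mm [40.5 -0.8 17.3] turn [ 0.05  0.61 -0.02]
shift mm [55.6 -0.8 17.2] turn [ 0.05  0.61 -0.02]
```

step_arm(
  plan="0.01 -0.0008 0.01 0 0.6 0 0.02;0.025 -0.0008 0.0165 0 0.6 0 0.02;0.04 -0.0008 0.0165 0 0.6 0 0.02;0.04 -0.0008 0.0165 0 0.6 0 0.02;0.04 -0.0008 0.0165 0 0.6 0 0.02",
)

```text
t: 8.2
eef_pos: [0.5337, 0.2695, 0.0753]
ee_rot: [0.24, -0.059, 0.969, 0.014]
contact_force: [0.0, -0.2, -1.1]
grip_width: 0.0298
grasp_force: 60.4
```

```bash
python3 - <<'E'
from h import *
rep();where();go(bay(30.7,80.3,36.3,28),6.9,28)
E
```

```text
t8.2 tcp [533.7 269.5  75.3] cellyaw 6.95 tilt 27.79 F [ 0.  -0.2 -1.1] grip 0.0298 60
cell centre ch 42.3 79.9 z 41.6
shift mm [12.7  0.4 -0.7] turn [ 0.01 -0.21  0.04]
```

Now I'll slide in along the axis in small steps and watch the force.

step_arm(
  plan="0.004 0.0003 -0.0007 0 0 0 0.02;0.008 0.0003 -0.0007 0 0 0 0.02;0.01 0.0003 -0.0007 0 0 0 0.02;0.01 0.0003 -0.0007 0 0 0 0.02;0.01 0.0003 -0.0007 0 0 0 0.02",
)

```text
t: 8.62
eef_pos: [0.5258, 0.2691, 0.073]
ee_rot: [0.241, -0.058, 0.969, 0.015]
contact_force: [-0.3, 0.0, -0.9]
grip_width: 0.0298
grasp_force: 60.4
```

step_arm(
  plan="0.002 0 0 0 0 0 0.02;0.004 0 0 0 0 0 0.02;0.004 0 0 0 0 0 0.02;0.004 0 0 0 0 0 0.02",
)

```text
t: 8.95
eef_pos: [0.522, 0.2685, 0.0707]
ee_rot: [0.241, -0.058, 0.969, 0.015]
contact_force: [0.6, 0.0, -1.0]
grip_width: 0.0302
grasp_force: 60.4
```

```bash
python3 - <<'E'
from h import *
rep();where()
E
```

```text
t8.9 tcp [522.  268.5  70.7] cellyaw 6.90 tilt 27.90 F [ 0.6  0.  -1. ] grip 0.0302 60
cell centre ch 30.6 80.4 z 37.0
```

step_arm(
  plan="0.0015 0 0 0 0 0 0.02;0.003 0 0 0 0 0 0.02;0.003 0 0 0 0 0 0.02;0.003 0 0 0 0 0 0.02",
)

```text
t: 9.28
eef_pos: [0.5197, 0.2683, 0.0697]
ee_rot: [0.241, -0.058, 0.969, 0.015]
contact_force: [0.9, 0.6, -1.9]
grip_width: 0.0302
grasp_force: 60.4
```

step_arm(
  plan="0.0015 0 0 0 0 0 0.02;0.003 0 0 0 0 0 0.02;0.003 0 0 0 0 0 0.02;0.003 0 0 0 0 0 0.02",
)

```text
t: 9.62
eef_pos: [0.5181, 0.2682, 0.0694]
ee_rot: [0.242, -0.058, 0.968, 0.015]
contact_force: [5.0, -0.7, 1.4]
grip_width: 0.0299
grasp_force: 60.4
```

```bash
python3 - <<'E'
from h import *
rep();where()
E
```

```text
t9.6 tcp [518.1 268.2  69.4] cellyaw 6.90 tilt 28.08 F [ 5.  -0.7  1.4] grip 0.0299 60
cell centre ch 26.7 80.5 z 35.7
```

step_arm(
  plan="0.0007 0 0.0013 0 0 0 0.02;0.0014 0 0.0026 0 0 0 0.02;0.0014 0 0.0026 0 0 0 0.02;0.0014 0 0.0026 0 0 0 0.02",
)

```text
t: 9.95
eef_pos: [0.5187, 0.2687, 0.0673]
ee_rot: [0.243, -0.058, 0.968, 0.016]
contact_force: [4.0, -1.2, 4.7]
grip_width: 0.03
grasp_force: 60.8
```

```bash
python3 - <<'E'
from h import *
rep();where()
E
```

```text
t9.9 tcp [518.7 268.7  67.3] cellyaw 6.87 tilt 28.18 F [ 4.  -1.2  4.7] grip 0.0300 61
cell centre ch 27.4 81.0 z 33.6
```

step_arm(
  plan="0 -0.001 0 0 0 0 0.02;0 -0.0018 0 0 0 0 0.02;0 -0.0018 0 0 0 0 0.02;0 -0.0018 0 0 0 0 0.02",
)

```text
t: 10.28
eef_pos: [0.5183, 0.2672, 0.0667]
ee_rot: [0.242, -0.058, 0.968, 0.016]
contact_force: [4.5, 2.3, 3.9]
grip_width: 0.03
grasp_force: 60.7
```

```bash
python3 - <<'E'
from h import *
rep();where()
E
```

```text
t10.3 tcp [518.3 267.2  66.7] cellyaw 6.82 tilt 28.12 F [4.5 2.3 3.9] grip 0.0300 61
cell centre ch 26.8 79.5 z 33.0
```

step_arm(
  plan="0.0013 0.0005 -0.0007 0 0 0 0.02;0.0026 0.0008 -0.0014 0 0 0 0.02;0.0026 0.0008 -0.0014 0 0 0 0.02;0.0026 0.0008 -0.0014 0 0 0 0.02",
)

```text
t: 10.62
eef_pos: [0.5155, 0.2672, 0.0668]
ee_rot: [0.243, -0.059, 0.968, 0.015]
contact_force: [7.6, -0.0, 3.4]
grip_width: 0.03
grasp_force: 60.7
```

step_arm(
  plan="0.0013 0 -0.0007 0 0 0 0.02;0.0026 0 -0.0014 0 0 0 0.02;0.0026 0 -0.0014 0 0 0 0.02;0.0026 0 -0.0014 0 0 0 0.02",
)

```text
t: 10.95
eef_pos: [0.5129, 0.2668, 0.067]
ee_rot: [0.243, -0.058, 0.968, 0.015]
contact_force: [7.9, -0.1, 2.4]
grip_width: 0.03
grasp_force: 60.4
```

```bash
python3 - <<'E'
from h import *
rep();where()
E
```

```text
t10.9 tcp [512.9 266.8  67. ] cellyaw 6.89 tilt 28.19 F [ 7.9 -0.1  2.4] grip 0.0300 60
cell centre ch 21.4 79.8 z 33.3
```

step_arm(
  plan="0.0013 0 -0.0007 0 0 0 0.02;0.0026 0 -0.0014 0 0 0 0.02;0.0026 0 -0.0014 0 0 0 0.02;0.0026 0 -0.0014 0 0 0 0.02",
)

```text
t: 11.28
eef_pos: [0.5122, 0.2668, 0.0682]
ee_rot: [0.246, -0.059, 0.967, 0.016]
contact_force: [22.4, 1.5, -7.4]
grip_width: 0.0297
grasp_force: 60.9
```

step_arm(
  plan="0.0009 0 -0.0005 0 0 0 0.02;0.0018 0 -0.001 0 0 0 0.02;0.0018 0 -0.001 0 0 0 0.02;0.0018 0 -0.001 0 0 0 0.02",
)

```text
t: 11.62
eef_pos: [0.512, 0.2668, 0.069]
ee_rot: [0.248, -0.059, 0.967, 0.017]
contact_force: [31.1, 2.6, -13.3]
grip_width: 0.0296
grasp_force: 61.6
```

```bash
python3 - <<'E'
from h import *
rep();where()
E
```

```text
t11.6 tcp [512.  266.8  69. ] cellyaw 6.91 tilt 28.78 F [ 31.1   2.6 -13.3] grip 0.0296 62
cell centre ch 20.5 79.9 z 35.3
```

step_arm(
  plan="-0.0035 0 0.0018 0 0 0 0.02;-0.0025 0 0.003 0 0 0 0.02;-0.0016 0 0.0034 0 0 0 0.02;-0.0016 0 0.0034 0 0 0 0.02;-0.0016 0 0.0034 0 0 0 0.02",
)

```text
t: 12.03
eef_pos: [0.5124, 0.2669, 0.0665]
ee_rot: [0.245, -0.059, 0.968, 0.016]
contact_force: [9.8, -1.6, 6.1]
grip_width: 0.0298
grasp_force: 64.8
```

```bash
python3 - <<'E'
from h import *
rep();where();go(bay(17,80.2,31,28),6.9,28)
E
```

```text
t12.0 tcp [512.4 266.9  66.5] cellyaw 6.90 tilt 28.38 F [ 9.8 -1.6  6.1] grip 0.0298 65
cell centre ch 20.9 79.9 z 32.8
shift mm [ 4.3  0.3 -0.3] turn [0.11 0.38 0.  ]
```

```bash
cat > chk.py <<'E'
from h import *
def proj(n,X):
    c,R,t=cal(n);q=R@X+t;return np.array([c["fx"]*q[0]/q[2]+c["cx"],c["fy"]*q[1]/q[2]+c["cy"]]).round(1)
def chk():
    P,R=pose();M=R.as_matrix();c=P+(M[:,0]*G+M[:,2]*N)/1000;u=-M[:,0];nn=-M[:,2]
    for n in("top","side"):
        p,d=capture(n);np.save("last_%s.npy"%n,p)
        o=proj(n,c);print(n,"ctr",o,"tip",proj(n,c+u*.035),"band top",proj(n,c+u*.0325+nn*.016),"bot",proj(n,c+u*.0325-nn*.016),"flat",proj(n,c-u*.035))
        h=cv2.cvtColor(p,cv2.COLOR_RGB2HSV).astype(int);v0,u0=int(o[1])-16,int(o[0])-16
        for v in range(v0,v0+28):
            s=""
            for w in range(u0,u0+34):
                H,S,V=h[v,w]
                s+="G" if 45<H<85 and S>90 and V>40 else "b" if 8<H<28 and S>70 and V>50 else "W" if S<70 and V>110 else "g" if V>60 else "."
            print(v,s)
        print("cols from",u0)
chk()
E
python3 chk.py
```

```text
top ctr [158.3 224. ] tip [156.  211.7] band top [155.1 214.1] bot [157.2 211. ] flat [160.5 236.1]
208 WWgggggggWggggg.........gggggWWgg.
209 WWWgggggg.................g.......
210 WWgggggggg.....gggggg.............
211 WWWggggg...ggbbbbgWWWg............
212 WWWggggg.gWWWWbbWWWWgg............
213 WWWggggg.gWWWWWWWWWWgg............
214 WWWggggg.gWWWWWWWWWWWg............
215 WWWggggg.gWWWWWWWWggGG............
216 WWWggggg..GggWWGGGGGGG............
217 WWWggggg..GGGGGGGGGGGG............
218 WWWggggg..gGGGGGGGGGGGggg.........
219 WWWggggggg.GGGGGGGGGGgggg.........
220 WWWggggggg.GGGGGGGGGGggg..........
221 WWWggggggg.GGGGGGGGG..............
222 WWWggg.....GGGGGGg................
223 Wgg...........GG..................
224 ..................................
225 .............................gg...
226 .............................gg...
227 .............................gg...
228 ......gg....................ggggg.
229 ggg.ggggggg................ggggggg
230 Wgggg..gggggg..............ggggggg
231 gggggggggggggg.............ggggggg
232 ggggg.gggg....g...........gggggg..
233 ggggg.ggg......g.....
[... 612 characters left out ...]
....ggGGGWWWWWWWWWWWWWW
146 Wggggbbbb.......gGGGGWWWWWWWWWWWWW
147 g....bbbb.......gGGGGWWWWWWWWWWWWW
148 .....bbbb........gGGGGWWWWWWWWWWWW
149 .....bbbgGGG.....ggGGGggWWWWWWWWWW
150 ......bbgGGGg.....ggGGGgggggWWWWWW
151 ......gbgGGGG.....gggGggWggggWWWWW
152 g...gggbggGGGg.....gggggWgg..gWWWW
153 g..gggggbgGGGg......ggggggbb.ggWWW
154 gg.gggggbggGGGg.....ggggggbb..gWWW
155 g..gggggbbggGGgg.........bbb..gWWW
156 gg.g..ggbbbgGGG...........b...ggWW
157 ggggggggbbbggG................gggW
158 ggggggggWbbbb..................ggg
159 ggWggWWgWbbbb...................gg
160 WWWWWWWWWWbbbb...................g
161 WWWWWWWWWWbbbb...............bbb.g
162 WWWWWWWWWWgbbb...............bbb.g
cols from 260
```

```bash
sed -i 's/^G,N=.*/G,N=3.5,4.6/' h.py; cat >> h.py <<'E'
def seat(X,y,tilt,up=.3):
    t=np.radians(tilt);return bay(X+35*np.cos(t)+16*np.sin(t),y,35*np.sin(t)+16*np.cos(t)+up,tilt)
E
python3 - <<'E'
from h import *
rep();where()
p,R=pose();M=R.as_matrix();c=p+(M[:,0]*G+M[:,2]*N)/1000;d=(c[:2]-C)*1000;X=d@ce-35*np.cos(np.radians(28.4))-16*np.sin(np.radians(28.4));print("X",X)
for t in(28,24,20,16,13,8,4,0): print(t,end=" ");go(seat(X-1.3,80.2,t),6.9,t)
E
```

```text
t12.1 tcp [512.4 266.9  66.5] cellyaw 6.90 tilt 28.38 F [ 9.  -1.2  5.9] grip 0.0300 65
cell centre ch 22.0 79.9 z 30.8
X -16.3899733495025
28 shift mm [ 1.1  0.3 -0.7] turn [0.11 0.38 0.  ]
24 shift mm [1.5 0.3 1.1] turn [0.11 4.38 0.01]
20 shift mm [2.2 0.3 3. ] turn [0.11 8.38 0.01]
16 shift mm [3.1 0.3 4.9] turn [1.100e-01 1.238e+01 1.000e-02]
13 shift mm [4.  0.3 6.3] turn [ 0.11 15.38  0.02]
8 shift mm [5.7 0.3 8.8] turn [1.100e-01 2.038e+01 2.000e-02]
4 shift mm [ 7.4  0.3 10.7] turn [ 0.11 24.38  0.03]
0 shift mm [ 9.2  0.3 12.7] turn [ 0.11 28.38  0.03]
```

step_arm(
  plan="0.001 0.0003 -0.0007 0.1 0.4 0 0.02;0.002 0.0003 -0.0012 0.1 0.4 0 0.02;0.002 0.0003 -0.0012 0.1 0.4 0 0.02;0.002 0.0003 -0.0012 0.1 0.4 0 0.02",
)

```text
t: 12.47
eef_pos: [0.5116, 0.2669, 0.0671]
ee_rot: [0.243, -0.059, 0.968, 0.015]
contact_force: [20.0, -1.5, -1.7]
grip_width: 0.0298
grasp_force: 63.3
```

```bash
python3 - <<'E'
from h import *
rep();where()
for t in(28,24,20,16,13,8,4,0): print(t,end=" ");go(seat(-18.7,80.2,t),6.9,t)
E
```

```text
t12.5 tcp [511.6 266.9  67.1] cellyaw 6.93 tilt 28.20 F [20.  -1.5 -1.7] grip 0.0298 63
cell centre ch 21.1 80.0 z 31.4
28 shift mm [ 1.5  0.2 -0.2] turn [0.03 0.2  0.03]
24 shift mm [1.9 0.2 1.6] turn [0.03 4.2  0.03]
20 shift mm [2.6 0.2 3.5] turn [0.03 8.2  0.03]
16 shift mm [3.5 0.2 5.4] turn [ 0.03 12.2   0.03]
13 shift mm [4.4 0.2 6.8] turn [ 0.03 15.2   0.03]
8 shift mm [6.1 0.2 9.3] turn [ 0.03 20.2   0.03]
4 shift mm [ 7.8  0.2 11.2] turn [2.00e-02 2.42e+01 4.00e-02]
0 shift mm [ 9.6  0.2 13.2] turn [2.00e-02 2.82e+01 4.00e-02]
```

step_arm(
  plan="0.0003 0.0002 0.001 0 2.5 0 0.02;0.0008 0.0002 0.002 0 5 0 0.02;0.0008 0.0002 0.002 0 5 0 0.02;0.0008 0.0002 0.002 0 5 0 0.02",
)

```text
t: 12.8
eef_pos: [0.5101, 0.2666, 0.0632]
ee_rot: [0.198, -0.059, 0.978, 0.012]
contact_force: [11.0, -1.2, 2.6]
grip_width: 0.0295
grasp_force: 64.3
```

```bash
cat > s.py <<'E'
from h import *
import sys
rep();where()
p,R=pose();M=R.as_matrix();c=p+(M[:,0]*G+M[:,2]*N)/1000;d=(c[:2]-C)*1000;t=np.arcsin(-M[2,0])
X=d@ce-35*np.cos(t)-16*np.sin(t);print("X %.1f bottom %.1f  can edge x %.1f z %.1f, button x %.1f z %.1f"%(X,c[2]*1e3-30-35*np.sin(t)-16*np.cos(t),X+32*np.sin(t)+67.5*np.cos(t),67.5*np.sin(t),X+21.5*np.sin(t)+70*np.cos(t),70*np.sin(t)+10.5*np.cos(t)))
for t in map(float,sys.argv[2:]): print(t,end=" ");go(seat(X,float(sys.argv[1]),t),6.9,t)
E
python3 s.py 80.2 23 20 16 12 8 4 0
```

```text
t12.8 tcp [510.1 266.6  63.2] cellyaw 6.89 tilt 22.89 F [11.  -1.2  2.6] grip 0.0295 64
cell centre ch 19.1 79.9 z 27.6
X -19.4 bottom -0.7  can edge x 55.2 z 26.3, button x 53.5 z 36.9
23.0 shift mm [-0.4  0.3 -1. ] turn [-0.04 -0.11 -0.01]
20.0 shift mm [-0.   0.3  0.4] turn [-0.04  2.89 -0.01]
16.0 shift mm [0.8 0.3 2.4] turn [-0.04  6.89 -0.02]
12.0 shift mm [1.7 0.3 4.5] turn [-0.04 10.89 -0.02]
8.0 shift mm [3.  0.3 6.5] turn [-0.04 14.89 -0.02]
4.0 shift mm [4.4 0.3 8.7] turn [-0.04 18.89 -0.02]
0.0 shift mm [ 6.1  0.3 10.8] turn [-4.000e-02  2.289e+01 -2.000e-02]
```

step_arm(
  plan="0 0.0002 0.0004 0 3 0 0.02;0.0008 0.0002 0.0024 0 7 0 0.02;0.0012 0.0002 0.0034 0 9 0 0.02;0.0012 0.0002 0.0034 0 9 0 0.02;0.0012 0.0002 0.0034 0 9 0 0.02",
)

```text
t: 13.22
eef_pos: [0.5092, 0.2665, 0.0579]
ee_rot: [0.119, -0.059, 0.991, 0.007]
contact_force: [9.8, -0.1, -0.4]
grip_width: 0.03
grasp_force: 64.2
```

```bash
python3 s.py 80.2 14 12 8 4 0
```

```text
t13.2 tcp [509.2 266.5  57.9] cellyaw 6.85 tilt 13.73 F [ 9.8 -0.1 -0.4] grip 0.0300 64
cell centre ch 17.3 80.0 z 22.6
X -20.5 bottom -1.2  can edge x 52.7 z 16.0, button x 52.6 z 26.8
14.0 shift mm [-0.4  0.2 -1.6] turn [-0.05 -0.27 -0.04]
12.0 shift mm [-0.1  0.2 -0.6] turn [-0.05  1.73 -0.04]
8.0 shift mm [0.8 0.2 1.7] turn [-0.05  5.73 -0.05]
4.0 shift mm [1.9 0.2 4. ] turn [-0.05  9.73 -0.05]
0.0 shift mm [3.2 0.2 6.4] turn [-0.05 13.73 -0.05]
```

step_arm(
  plan="0 0.0002 0 0 3 0 0.02;0.0008 0.0002 0.0018 0 6 0 0.02;0.0014 0.0002 0.003 0 8 0 0.02;0.0014 0.0002 0.003 0 8 0 0.02",
)

```text
t: 13.55
eef_pos: [0.5087, 0.2667, 0.054]
ee_rot: [0.049, -0.059, 0.997, 0.003]
contact_force: [9.5, 0.8, -3.8]
grip_width: 0.0298
grasp_force: 64.1
```

```bash
python3 s.py 80.2 6 4 0
```

```text
t13.6 tcp [508.7 266.7  54. ] cellyaw 6.83 tilt 5.68 F [ 9.5  0.8 -3.8] grip 0.0298 64
cell centre ch 16.1 80.2 z 19.1
X -20.3 bottom -0.3  can edge x 50.0 z 6.7, button x 51.5 z 17.4
6.0 shift mm [-0.1  0.  -0.8] turn [-0.04 -0.32 -0.07]
4.0 shift mm [0.3 0.  0.5] turn [-0.04  1.68 -0.07]
0.0 shift mm [1.2 0.  3. ] turn [-0.03  5.68 -0.07]
```

step_arm(
  plan="0.0006 0 0.0012 0 3 0 0.02;0.0012 0 0.0028 0 5.7 0 0.02;0.0012 0 0.0028 0 5.7 0 0.02;0.0012 0 0.0028 0 5.7 0 0.02",
)

```text
t: 13.88
eef_pos: [0.5073, 0.2665, 0.0506]
ee_rot: [0.0, -0.06, 0.998, -0.0]
contact_force: [9.2, 1.4, -4.4]
grip_width: 0.0302
grasp_force: 64.2
```

```bash
python3 s.py 80.2 0; python3 chk.py
```

```text
t13.9 tcp [507.3 266.5  50.6] cellyaw 6.84 tilt 0.01 F [ 9.2  1.4 -4.4] grip 0.0302 64
cell centre ch 14.2 80.2 z 16.0
X -20.8 bottom -0.1  can edge x 46.7 z 0.0, button x 49.2 z 10.5
0.0 shift mm [ 0.   0.  -0.3] turn [-0.05  0.01 -0.06]
top ctr [159.8 227.6] tip [159.  215.3] band top [157.6 214.9] bot [160.4 217.4] flat [160.7 240. ]
211 gggg..gggggggg....................
212 g.....gggggggg...b..............g.
213 g.....gggggggg..............g...g.
214 .......ggggggg.......g......gg..g.
215 .......gggggggg.............ggggWg
216 .......gggggggg.............ggggWg
217 .......gggggggg..............ggggg
218 .......gggggggg...................
219 ........gggggggg..................
220 ........gggggggg..................
221 ........gggggggg..................
222 ......gggggggggg..................
223 ....ggggggggggggg.................
224 ..ggggggggggggggg.................
225 ggggggggggggggggg.................
226 ggggggggggggggggg.................
227 gggggggggggggggggg................
228 gggggggggggggggggg.......g........
229 gggggggggggggggggg................
230 gggggggggggggggg
[... 851 characters left out ...]
WWg.......gWWWWWWggWWWW
151 ........gbgWggg.....gGgWWWWWgggWWW
152 ggg.....gbbgGGg.....GGGWWWWWgbggWW
153 ggg......bbgggg.....GGGWWWWWbb.ggW
154 ggg......gbbggg.....GGGWWWWgbb..gW
155 ggggggggggbbbgg.....GGGgWWgbb...gW
156 ggggggggggbbbggg....gGGggggbb...gg
157 gWWggWWgggWbbbgg.....GGGggg.b....g
158 WWWWWWWWWWWbbbbg.....GG.gg.......g
159 WWWWWWWWWWWbbbbg.....G.G..........
160 WWWWWWWWWWWWbbbb..................
161 WWWWWWWWWWWWbbbb...............bbb
162 WWWWWWWWWWWWbbbb...............bbb
163 WWWWWggggggggbbb...............bbb
164 Wgggggggggggggb................bbb
165 gggggg.g.......................bb.
166 ................................b.
167 ..................................
cols from 258
```

The side view shows the cell level, with its white band at columns 281–283, short of the brass at 285–287. I'll ease it onto the brass, then release.

step_arm(
  plan="-0.004 0 0 0 0 0 0.02;-0.008 0 0 0 0 0 0.02;-0.008 0 0 0 0 0 0.02;-0.008 0 0 0 0 0 0.02",
)

```text
t: 14.32
eef_pos: [0.514, 0.2673, 0.0504]
ee_rot: [-0.001, -0.06, 0.998, -0.001]
contact_force: [6.7, 0.3, -2.3]
grip_width: 0.0295
grasp_force: 64.2
```

step_arm(
  plan="0 0 0 0 0 0 0.05;0 0 0 0 0 0 0.05;0 0 0 0 0 0 0.05;0 0 0 0 0 0 0.05;0 0 0 0 0 0 0.05",
)

```text
t: 14.73
eef_pos: [0.5127, 0.2673, 0.0506]
ee_rot: [-0.002, -0.06, 0.998, -0.001]
contact_force: [-1.1, 0.2, -0.3]
grip_width: 0.0501
grasp_force: 0.0
```

step_arm(
  plan="0 0 -0.02 0 0 0 0.05;0 0 -0.05 0 0 0 0.05;0 0 -0.09 0 0 0 0.05;0 0 -0.12 0 0 0 0.05;0 0 -0.12 0 0 0 0.05",
)

```text
t: 15.15
eef_pos: [0.5177, 0.2692, 0.1798]
ee_rot: [0.005, -0.06, 0.998, 0.001]
contact_force: [1.0, -0.6, 0.2]
grip_width: 0.0502
grasp_force: 0.0
```

```bash
python3 - <<'E'
from h import *
rep();B=np.array([.4445,-.2035,.0245])
go(B+cellR(11.08,0)+[0,0,.1],11.08,0)
p,d=capture("top"); p2,d2=capture("side")
im=np.hstack([cv2.resize(p[190:275,135:225,::-1],(400,378)),cv2.resize(p2[130:202,240:320,::-1],(400,378))])
cv2.imwrite("pics/s1.png",np.clip(im*1.3,0,255).astype(np.uint8))
E
```

```text
t15.2 tcp [517.7 269.2 179.8] cellyaw 6.87 tilt 0.56 F [ 1.  -0.6  0.2] grip 0.0502 0
shift mm [ 125.8 -460.3   52.2] turn [ 0.1   0.56 -4.21]
```

View pics/s1.png

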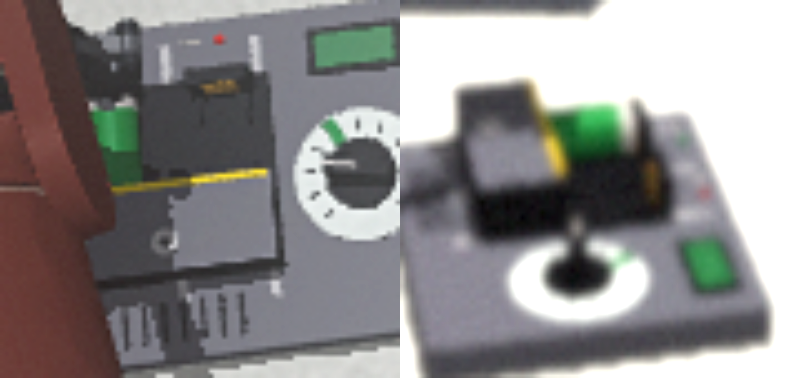

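The side view shows the first cell lying level in the left bay, its white band at the wall (630,130). Next is the second cell.

step_arm(
  plan="0.05 -0.19 0 0 0 0 0.055;0.05 -0.19 0 0 0 0 0.055;0.05 -0.19 0 0 0 0 0.055;0.05 -0.19 0 0 0 0 0.055;0.05 -0.19 0 0 0 0 0.055",
)

```text
t: 15.67
eef_pos: [0.4847, 0.0706, 0.169]
ee_rot: [-0.004, -0.059, 0.998, -0.001]
contact_force: [0.3, 0.6, 0.1]
grip_width: 0.0548
grasp_force: 0.0
```

step_arm(
  plan="0.05 -0.19 0 0 0 0 0.055;0.05 -0.19 0 0 0 0 0.055;0.05 -0.19 0 0 0 0 0.055;0.05 -0.19 0 0 0 0 0.055;0.05 -0.19 0 0 0 0 0.055",
)

```text
t: 16.08
eef_pos: [0.4579, -0.1239, 0.1698]
ee_rot: [-0.003, -0.059, 0.998, -0.0]
contact_force: [1.0, 0.7, -0.1]
grip_width: 0.055
grasp_force: 0.0
```

step_arm(
  plan="0.022 -0.08 0.05 0.1 0 -4.2 0.055;0.022 -0.08 0.05 0.1 0 -4.2 0.055;0.022 -0.08 0.05 0.1 0 -4.2 0.055;0.022 -0.08 0.05 0.1 0 -4.2 0.055;0.022 -0.08 0.05 0.1 0 -4.2 0.055",
)

```text
t: 16.5
eef_pos: [0.4465, -0.203, 0.1204]
ee_rot: [-0.003, -0.096, 0.995, 0.0]
contact_force: [-0.1, 0.3, -0.4]
grip_width: 0.0552
grasp_force: 0.0
```

```bash
python3 - <<'E'
from h import *
rep();go([.4481,-.2025,.0245],11.08,0)
E
```

```text
t16.5 tcp [ 446.5 -203.   120.4] cellyaw 10.98 tilt -0.34 F [-0.1  0.3 -0.4] grip 0.0552 0
shift mm [-2.2  0.1 95.8] turn [ 0.04 -0.34 -0.1 ]
```

step_arm(
  plan="-0.002 0 0.04 0 0 0 0.055;-0.002 0 0.075 0 0 0 0.055;-0.002 0 0.088 0 0 0 0.055;-0.002 0 0.088 0 0 0 0.055;-0.002 0 0.088 0 0 0 0.055",
)

```text
t: 16.92
eef_pos: [0.4496, -0.2022, 0.0342]
ee_rot: [-0.002, -0.097, 0.995, -0.001]
contact_force: [0.7, 0.0, 0.6]
grip_width: 0.0548
grasp_force: 0.0
```

step_arm(
  plan="0 0 0 0 0 0 0.055;0 0 0 0 0 0 0.055",
)

```text
t: 17.08
eef_pos: [0.4511, -0.2041, 0.0365]
ee_rot: [0.0, -0.097, 0.995, -0.003]
contact_force: [0.2, -0.6, 0.8]
grip_width: 0.0547
grasp_force: 0.0
```

```bash
python3 - <<'E'
from h import *
rep();go([.4481,-.2025,.0245],11.08,0)
E
```

```text
t17.1 tcp [ 451.1 -204.1   36.5] cellyaw 11.12 tilt -0.01 F [ 0.2 -0.6  0.8] grip 0.0547 0
shift mm [ 2.6  2.2 12. ] turn [-0.32 -0.01  0.04]
```

step_arm(
  plan="0.0025 0.0013 0.008 0 0 0 0.055;0.0025 0.0013 0.012 0 0 0 0.055;0.0025 0.0013 0.012 0 0 0 0.055;0.0025 0.0013 0.012 0 0 0 0.055;0.0025 0.0013 0.012 0 0 0 0.055",
)

```text
t: 17.5
eef_pos: [0.4465, -0.203, 0.0221]
ee_rot: [-0.002, -0.096, 0.995, -0.001]
contact_force: [-0.2, 0.4, 0.2]
grip_width: 0.0551
grasp_force: 0.0
```

step_arm(
  plan="0 0 0 0 0 0 0.02;0 0 0 0 0 0 0.02;0 0 0 0 0 0 0.02;0 0 0 0 0 0 0.02;0 0 0 0 0 0 0.02",
)

```text
t: 17.92
eef_pos: [0.4468, -0.2027, 0.0226]
ee_rot: [-0.001, -0.096, 0.995, -0.001]
contact_force: [-1.9, 3.3, 5.2]
grip_width: 0.0304
grasp_force: 59.4
```

step_arm(
  plan="0 0 -0.04 0 0 0 0.02;0 0 -0.08 0 0 0 0.02;0 0 -0.12 0 0 0 0.02;0 0 -0.14 0 0 0 0.02;0 0 -0.14 0 0 0 0.02",
)

```text
t: 18.33
eef_pos: [0.45, -0.2046, 0.1685]
ee_rot: [0.003, -0.096, 0.995, -0.005]
contact_force: [0.9, -0.1, -0.9]
grip_width: 0.0303
grasp_force: 60.4
```

```bash
python3 - <<'E'
from h import *
rep();go(bay(75,10,140,0),11.09,0)
E
```

```text
t18.3 tcp [ 450.  -204.6  168.5] cellyaw 11.07 tilt 0.27 F [ 0.9 -0.1 -0.9] grip 0.0303 60
shift mm [-202.2  376.9   -9.4] turn [-0.65  0.27 -0.02]
```

step_arm(
  plan="-0.1 0.185 -0.005 0 0 0 0.02;-0.1 0.185 -0.005 0 0 0 0.02;-0.1 0.185 -0.005 0 0 0 0.02;-0.1 0.185 -0.005 0 0 0 0.02;-0.1 0.185 -0.005 0 0 0 0.02",
)

```text
t: 18.75
eef_pos: [0.5081, -0.0019, 0.164]
ee_rot: [-0.003, -0.096, 0.995, -0.001]
contact_force: [0.5, -0.2, -2.0]
grip_width: 0.0299
grasp_force: 60.4
```

step_arm(
  plan="-0.1 0.185 -0.005 0 0 0 0.02;-0.1 0.185 -0.005 0 0 0 0.02;-0.1 0.185 -0.005 0 0 0 0.02;-0.1 0.185 -0.005 0 0 0 0.02;-0.1 0.185 -0.005 0 0 0 0.02",
)

```text
t: 19.17
eef_pos: [0.5702, 0.197, 0.1676]
ee_rot: [-0.003, -0.097, 0.995, -0.002]
contact_force: [1.6, -0.3, -3.0]
grip_width: 0.0302
grasp_force: 60.4
```

step_arm(
  plan="0 0.005 0 1 -28 4.1 0.02;0 0.005 0 1 -28 4.1 0.02;0 0.005 0 1 -28 4.1 0.02;0 0.005 0 1 -28 4.1 0.02;0 0.005 0 1 -28 4.1 0.02",
)

```text
t: 19.58
eef_pos: [0.5634, 0.1992, 0.1617]
ee_rot: [0.235, -0.059, 0.97, 0.012]
contact_force: [-1.9, -0.3, -3.3]
grip_width: 0.0301
grasp_force: 60.5
```

step_arm(
  plan="0 0 0 0 0 0 0.02;0 0 0 0 0 0 0.02",
)

```text
t: 19.75
eef_pos: [0.5705, 0.1999, 0.1702]
ee_rot: [0.239, -0.059, 0.969, 0.013]
contact_force: [1.0, -0.3, -1.0]
grip_width: 0.03
grasp_force: 60.5
```

```bash
sed -i 's/^G,N=.*/G,N=2.2,2.9/' h.py; python3 - <<'E'
from h import *
rep();where();go(bay(71,10.2,76,28),6.9,28);go(bay(42.3,10.2,39.6,28),6.9,28)
E
```

```text
t19.8 tcp [570.5 199.9 170.2] cellyaw 6.97 tilt 27.72 F [ 1.  -0.3 -1. ] grip 0.0300 61
cell centre ch 71.9 6.5 z 136.6
shift mm [29.   3.9 53.2] turn [-0.15 -0.28  0.07]
shift mm [71.4  4.  72.1] turn [-0.15 -0.28  0.07]
```

step_arm(
  plan="0.015 0.004 0.03 0 0 0 0.02;0.029 0.004 0.053 0 0 0 0.02;0.045 0.004 0.07 0 1 0 0.02;0.065 0.004 0.07 0 1.7 0 0.02;0.065 0.004 0.07 0 1.7 0 0.02",
)

```text
t: 20.17
eef_pos: [0.5429, 0.2, 0.0745]
ee_rot: [0.222, -0.059, 0.973, 0.012]
contact_force: [-0.4, -0.4, -2.5]
grip_width: 0.0302
grasp_force: 60.5
```

step_arm(
  plan="0 0 0 0 0 0 0.02;0 0 0 0 0 0 0.02",
)

```text
t: 20.33
eef_pos: [0.5478, 0.2012, 0.0807]
ee_rot: [0.228, -0.059, 0.972, 0.013]
contact_force: [0.4, -0.3, -2.4]
grip_width: 0.0301
grasp_force: 60.5
```

```bash
cat >> h.py <<'E'
def seatk(X,y,tilt,up,k):
    t=np.radians(tilt);return seat(X,y,tilt,up)+np.r_[ce*np.cos(t),np.sin(t)]*k/1000
E
python3 - <<'E'
from h import *
rep();where()
for k in(20,10,6,3,0): print(k,end=" ");go(seatk(-17.5,10.2,26,.7,k),6.9,26)
E
python3 chk.py
```

```text
t20.3 tcp [547.8 201.2  80.7] cellyaw 6.93 tilt 26.37 F [ 0.4 -0.3 -2.4] grip 0.0301 61
cell centre ch 49.5 10.5 z 47.1
20 shift mm [12.9 -0.3  2.5] turn [-0.12  0.37  0.02]
10 shift mm [22.9 -0.3  2.4] turn [-0.12  0.37  0.02]
6 shift mm [26.9 -0.3  2.4] turn [-0.12  0.37  0.02]
3 shift mm [29.9 -0.3  2.4] turn [-0.12  0.37  0.02]
0 shift mm [32.9 -0.2  2.3] turn [-0.12  0.37  0.02]
top ctr [181.9 209.6] tip [179.8 197. ] band top [179.1 199.1] bot [180.8 196.8] flat [183.9 222. ]
193 WWWWWWWWWWWWWWWWWWWWWWWWgWWggggggg
194 WWWWWWWWWWWWWWWWWWWWgggggggggggggg
195 WWWWWWWgWWgggggggggggggggggggggggg
196 WWWgggggggggggggbggggggggggggggggg
197 ggggggggggggggbbbbWWWggggggggggggg
198 gggggggggggWWWWWWWWWWgggggWWWggggg
199 ggggggggggWWWWWWWWWWWgggggWWWggggg
200 gggggWWWgggWWWWWWWWWWgggggWWWggggg
201 ggggggWWgggWWWWWWWWgGGggggWWWggggg
202 ggggggWWWggGGGGGGGGGGGGggggWWggggg
203 ggggggWWWggGGGGGGGGGGGGgggWWWggggg
204 ggggggWWWggGGGGGGGGGGGGggggWWggggg
205 ggggggggg.g...GGGGGGGGggg.ggWggggg
206 ggggg............GGGGgg.....g.....
207 ggg...............................
208 ........................
[... 997 characters left out ...]
.....GGGGGWWWWWWWWWWWWW
151 WWGGGGGGGG......gGGGGWWWWWWWWWWWWW
152 GGGGGGGGGG......ggGGGGWWWWWWWWWWWW
153 GGGGGGGGGGG......gGGGGgWWWWWWWWWWW
154 GGGGGGGGGGGG.....ggGGGGggWWWWWWWWW
155 GGGGGGGGGGGGg.....ggGGGGggWWWWWWWW
156 GGGGGGGGGGGGg......ggGGgggWWWWWWWW
157 GGGGggGGGGGGGg.....gggggggWWWWWWWW
158 GGGGgggGGGGGGg.....gggggWWWWWWWWWW
159 gGGGggggGGGGGGg.....gggWWWWWWWWWWW
160 g....gggGGGGGGgg....ggWWWWWWWWWWWW
161 b.....ggGGGGGGG..gb..ggWWWWWWWWWWW
162 b......ggGGGG....bb..ggWWWWWWWWWWW
163 b.......ggGG.....bbb..gWWWWWWWWWWW
164 ..........G......bbb..ggWWWWWWWWWW
165 ..................bb...ggWWWWWWWWW
166 ..................b....ggWWWWWWWWW
167 .......................ggWWWWWWWWW
cols from 272
```

step_arm(
  plan="0.01 -0.0003 0.0025 0 0.4 0 0.02;0.018 -0.0003 0.0025 0 0.4 0 0.02;0.023 -0.0003 0.0025 0 0.4 0 0.02;0.023 -0.0003 0.0025 0 0.4 0 0.02;0.023 -0.0003 0.0025 0 0.4 0 0.02",
)

```text
t: 20.85
eef_pos: [0.5266, 0.1984, 0.067]
ee_rot: [0.224, -0.059, 0.973, 0.012]
contact_force: [5.2, 0.1, -0.0]
grip_width: 0.0301
grasp_force: 60.5
```

step_arm(
  plan="0 0 0 0 0 0 0.02;0 0 0 0 0 0 0.02",
)

```text
t: 21.02
eef_pos: [0.5266, 0.1984, 0.0668]
ee_rot: [0.223, -0.059, 0.973, 0.012]
contact_force: [5.3, -0.9, 0.8]
grip_width: 0.0302
grasp_force: 60.6
```

```bash
python3 s.py 10.3 26;python3 - <<'E'
from h import *
for k in(8,6,3,0): print(k,end=" ");go(seatk(-17.5,10.3,26,.7,k),6.9,26)
E
```

```text
t21.0 tcp [526.6 198.4  66.8] cellyaw 6.95 tilt 25.86 F [ 5.3 -0.9  0.8] grip 0.0302 61
cell centre ch 28.0 10.2 z 33.2
X -10.5 bottom 3.5  can edge x 64.2 z 29.4, button x 61.9 z 40.0
26.0 shift mm [1.4 0.1 2.8] turn [-0.13 -0.14  0.05]
8 shift mm [-0.5  0.1 -0.6] turn [-0.13 -0.14  0.05]
6 shift mm [ 1.5  0.1 -0.6] turn [-0.13 -0.14  0.05]
3 shift mm [ 4.5  0.1 -0.6] turn [-0.13 -0.14  0.05]
0 shift mm [ 7.5  0.1 -0.6] turn [-0.13 -0.14  0.05]
```

step_arm(
  plan="0.002 0 0 0 0 0 0.02;0.0045 0 0 0 0 0 0.02;0.0045 0 0 0 0 0 0.02;0.0045 0 0 0 0 0 0.02",
)

```text
t: 21.35
eef_pos: [0.5252, 0.1983, 0.0669]
ee_rot: [0.227, -0.059, 0.972, 0.013]
contact_force: [12.4, 0.4, -0.6]
grip_width: 0.0301
grasp_force: 60.0
```

step_arm(
  plan="0.0015 0 0 0 0 0 0.02;0.003 0 0 0 0 0 0.02;0.003 0 0 0 0 0 0.02;0.003 0 0 0 0 0 0.02",
)

```text
t: 21.68
eef_pos: [0.5249, 0.1982, 0.0675]
ee_rot: [0.23, -0.059, 0.971, 0.013]
contact_force: [20.2, 0.8, -2.5]
grip_width: 0.0301
grasp_force: 60.3
```

```bash
python3 s.py 10.3 26 23 20 16
```

```text
t21.7 tcp [524.9 198.2  67.5] cellyaw 6.96 tilt 26.61 F [20.2  0.8 -2.5] grip 0.0301 60
cell centre ch 26.3 10.3 z 33.9
X -12.1 bottom 3.9  can edge x 62.6 z 30.2, button x 60.1 z 40.7
26.0 shift mm [1.7 0.  3.5] turn [-0.07  0.62  0.05]
23.0 shift mm [2.2 0.  4.8] turn [-0.07  3.62  0.05]
20.0 shift mm [2.7 0.  6.2] turn [-0.07  6.62  0.05]
16.0 shift mm [3.7 0.  8. ] turn [-0.08 10.62  0.04]
```

step_arm(
  plan="-0.0055 0 0.0027 0 0 0 0.02;-0.0055 0 0.0027 0 0 0 0.02;-0.0055 0 0.0027 0 0 0 0.02;-0.0055 0 0.0027 0 0 0 0.02",
)

```text
t: 22.02
eef_pos: [0.5267, 0.1985, 0.0642]
ee_rot: [0.224, -0.059, 0.973, 0.012]
contact_force: [5.0, -0.7, 5.3]
grip_width: 0.0298
grasp_force: 61.5
```

```bash
python3 s.py 10.3 26 23 20 16
```

```text
t22.0 tcp [526.7 198.5  64.2] cellyaw 6.95 tilt 25.95 F [ 5.  -0.7  5.3] grip 0.0298 62
cell centre ch 28.1 10.3 z 30.6
X -10.4 bottom 0.9  can edge x 64.3 z 29.5, button x 62.0 z 40.1
26.0 shift mm [0.3 0.  0.6] turn [-0.12 -0.05  0.04]
23.0 shift mm [0.7 0.  1.9] turn [-0.12  2.95  0.04]
20.0 shift mm [1.3 0.  3.2] turn [-0.12  5.95  0.04]
16.0 shift mm [2.2 0.  5. ] turn [-0.12  9.95  0.03]
```

step_arm(
  plan="0.0012 0 -0.001 0 0 0 0.02;0.0025 0 -0.0018 0 0 0 0.02;0.0025 0 -0.0018 0 0 0 0.02;0.0025 0 -0.0018 0 0 0 0.02",
)

```text
t: 22.35
eef_pos: [0.5235, 0.1981, 0.0646]
ee_rot: [0.224, -0.059, 0.973, 0.012]
contact_force: [7.1, 0.4, 3.5]
grip_width: 0.03
grasp_force: 61.5
```

```bash
python3 s.py 10.3 26
```

```text
t22.4 tcp [523.5 198.1  64.6] cellyaw 6.96 tilt 25.96 F [7.1 0.4 3.5] grip 0.0300 61
cell centre ch 24.9 10.3 z 31.0
X -13.6 bottom 1.3  can edge x 61.1 z 29.6, button x 58.8 z 40.1
26.0 shift mm [0.4 0.  0.9] turn [-0.11 -0.04  0.06]
```

step_arm(
  plan="0.0015 0 -0.0004 0 0 0 0.02;0.0028 0 -0.0006 0 0 0 0.02;0.0028 0 -0.0006 0 0 0 0.02;0.0028 0 -0.0006 0 0 0 0.02",
)

```text
t: 22.68
eef_pos: [0.5217, 0.1979, 0.0646]
ee_rot: [0.226, -0.059, 0.972, 0.013]
contact_force: [10.6, 1.0, 2.1]
grip_width: 0.03
grasp_force: 61.4
```

```bash
python3 s.py 10.3 26 24 22 18
```

```text
t22.7 tcp [521.7 197.9  64.6] cellyaw 6.96 tilt 26.11 F [10.6  1.   2.1] grip 0.0300 61
cell centre ch 23.1 10.3 z 31.1
X -15.4 bottom 1.3  can edge x 59.3 z 29.7, button x 57.0 z 40.2
26.0 shift mm [ 0.5 -0.   0.9] turn [-0.1   0.11  0.05]
24.0 shift mm [ 0.7 -0.   1.8] turn [-0.1   2.11  0.05]
22.0 shift mm [ 1.1 -0.   2.7] turn [-0.1   4.11  0.05]
18.0 shift mm [1.9 0.  4.5] turn [-0.1   8.11  0.05]
```

step_arm(
  plan="0.0012 0 0.0004 0 1 0 0.02;0.0025 0 0.0006 0 2 0 0.02;0.0035 0 0.0006 0 2 0 0.02;0.0035 0 0.0006 0 2 0 0.02",
)

```text
t: 23.02
eef_pos: [0.5202, 0.1977, 0.0634]
ee_rot: [0.21, -0.059, 0.976, 0.012]
contact_force: [14.6, 1.1, 0.5]
grip_width: 0.0299
grasp_force: 60.9
```

```bash
python3 s.py 10.3 24 22 18
```

```text
t23.0 tcp [520.2 197.7  63.4] cellyaw 6.95 tilt 24.31 F [14.6  1.1  0.5] grip 0.0299 61
cell centre ch 21.5 10.3 z 29.9
X -17.0 bottom 0.9  can edge x 57.7 z 27.8, button x 55.7 z 38.4
24.0 shift mm [ 0.3 -0.   0.7] turn [-0.09  0.31  0.04]
22.0 shift mm [ 0.6 -0.   1.6] turn [-0.09  2.31  0.04]
18.0 shift mm [ 1.4 -0.   3.4] turn [-0.09  6.31  0.04]
```

step_arm(
  plan="0.0006 0 0.0006 0 1 0 0.02;0.0014 0 0.0011 0 1.8 0 0.02;0.0014 0 0.0011 0 1.8 0 0.02;0.0014 0 0.0011 0 1.8 0 0.02",
)

```text
t: 23.35
eef_pos: [0.5193, 0.1976, 0.0619]
ee_rot: [0.194, -0.059, 0.979, 0.011]
contact_force: [12.2, 0.8, 2.1]
grip_width: 0.0299
grasp_force: 61.2
```

```bash
python3 s.py 10.3 22 18 14
```

```text
t23.4 tcp [519.3 197.6  61.9] cellyaw 6.95 tilt 22.46 F [12.2  0.8  2.1] grip 0.0299 61
cell centre ch 20.4 10.3 z 28.4
X -18.0 bottom 0.2  can edge x 56.6 z 25.8, button x 54.9 z 36.5
22.0 shift mm [ 0.  -0.   0.1] turn [-0.1   0.47  0.04]
18.0 shift mm [ 0.8 -0.   2. ] turn [-0.1   4.47  0.04]
14.0 shift mm [ 1.7 -0.   3.9] turn [-0.1   8.47  0.04]
```

step_arm(
  plan="0.0009 0 0.0003 0 1 0 0.02;0.0012 0 0.001 0 3 0 0.02;0.0015 0 0.0016 0 4.5 0 0.02;0.0015 0 0.0016 0 4.5 0 0.02",
)

```text
t: 23.68
eef_pos: [0.518, 0.1974, 0.0592]
ee_rot: [0.154, -0.059, 0.986, 0.008]
contact_force: [9.2, -0.9, 2.1]
grip_width: 0.03
grasp_force: 61.4
```

```bash
python3 s.py 10.3 18 14 10 6
```

```text
t23.7 tcp [518.  197.4  59.2] cellyaw 6.91 tilt 17.80 F [ 9.2 -0.9  2.1] grip 0.0300 61
cell centre ch 18.9 10.2 z 25.7
X -19.3 bottom -0.2  can edge x 54.7 z 20.6, button x 53.9 z 31.4
18.0 shift mm [-0.2  0.  -0.6] turn [-0.11 -0.2   0.01]
14.0 shift mm [0.6 0.  1.4] turn [-0.11  3.8   0.01]
10.0 shift mm [1.6 0.1 3.4] turn [-0.11  7.8   0.  ]
6.0 shift mm [2.9 0.1 5.6] turn [-0.11 11.8   0.  ]
```

Good: the force is falling and the can edge is past the wall. I'll continue down.

step_arm(
  plan="0.0006 0 0.0012 0 3.8 0 0.02;0.0016 0 0.0032 0 7.8 0 0.02;0.0016 0 0.0032 0 7.8 0 0.02;0.0016 0 0.0032 0 7.8 0 0.02",
)

```text
t: 24.02
eef_pos: [0.5167, 0.197, 0.0542]
ee_rot: [0.086, -0.06, 0.994, 0.004]
contact_force: [8.7, 0.5, 1.0]
grip_width: 0.0299
grasp_force: 61.2
```

```bash
python3 s.py 10.3 6 3 0
```

```text
t24.0 tcp [516.7 197.   54.2] cellyaw 6.90 tilt 9.91 F [8.7 0.5 1. ] grip 0.0299 61
cell centre ch 17.1 10.0 z 21.0
X -20.1 bottom -0.8  can edge x 51.9 z 11.6, button x 52.5 z 22.4
6.0 shift mm [0.7 0.2 1.1] turn [-0.14  3.91 -0.01]
3.0 shift mm [1.6 0.3 2.8] turn [-0.14  6.91 -0.01]
0.0 shift mm [2.5 0.3 4.6] turn [-0.14  9.91 -0.01]
```

step_arm(
  plan="0.0007 0.0002 0.001 0 3.9 0 0.02;0.0015 0.0002 0.0027 0 6.9 0 0.02;0.002 0.0003 0.0043 0 9.9 0 0.02;0.002 0.0003 0.0043 0 9.9 0 0.02",
)

```text
t: 24.35
eef_pos: [0.5157, 0.197, 0.0488]
ee_rot: [-0.0, -0.06, 0.998, -0.001]
contact_force: [10.1, -0.4, -1.7]
grip_width: 0.0299
grasp_force: 61.2
```

```bash
python3 s.py 10.3 0; python3 chk.py | sed -n '/side/,$p'
```

```text
t24.4 tcp [515.7 197.   48.8] cellyaw 6.86 tilt -0.06 F [10.1 -0.4 -1.7] grip 0.0299 61
cell centre ch 15.6 10.1 z 15.9
X -19.4 bottom -0.1  can edge x 48.1 z -0.1, button x 50.6 z 10.4
0.0 shift mm [-0.   0.2 -0.4] turn [-0.15 -0.06 -0.04]
side ctr [278.4 166.2] tip [289. 165.] band top [288.2 160.7] bot [288.4 169.4] flat [267.7 167.4]
150 ....bbWWWWg.......ggg.ggggWWWWWWWW
151 ....gbgWWgg...........gWWggWWWWWWW
152 .....bbgGGG...........gWWgggWWWWWW
153 .....bbggGGG..........gWWg.ggWWWWW
154 .....gbggGGG..........gWWg..gWWWWW
155 ......bbgGGG..........gWWg..gWWWWW
156 ......bbggGGG.........gggg..ggWWWW
157 ......gbbgGG..........gggg..gggWWW
158 .......bbgGG..........gggg...gggWW
159 .......bbggG..........gWWWg...ggWW
160 .......bbbgGG........GgWWWWb...ggW
161 ........bbg.GG......gGGWWWWbbb.ggW
162 ........bbgGGG......GGGWWWWbbb.ggW
163 ........gbgGGgg.....gGGWWWWbbb..gW
164 ...........GGgg.....GGGgWWWbbb..gg
165 ...........GGgg.....GGGgWWWbbb..gg
166 ...........GGgg.....gGGGWWggb....g
167 ...........GGGg.....gGGgggg......g
168 ...........GGgg......GGGggg......g
169 ...........GGGg.......G.........gg
170 ................................gW
171 .............g..................gW
172 ............ggg..............ggggW
173 ............ggg......ggggggggggggW
174 ............ggg....gggggWggggWWWWW
175 ............gg...gggWWWWWWWWWWWWWg
176 .....gggggg.....gggWWWWWWWWWWWWWgg
177 ggggWWWWWWg.....ggWWWWWWWWWWWWWWgg
cols from 262
```

Level, with its band just short of the brass. I'll ease out and release.

step_arm(
  plan="-0.004 0 0 0 0 0 0.02;-0.008 0 0 0 0 0 0.02;-0.008 0 0 0 0 0 0.02;-0.008 0 0 0 0 0 0.02",
)

```text
t: 24.78
eef_pos: [0.5218, 0.1978, 0.0486]
ee_rot: [-0.001, -0.06, 0.998, -0.002]
contact_force: [7.3, -0.9, -0.4]
grip_width: 0.0304
grasp_force: 61.4
```

step_arm(
  plan="0 0 0 0 0 0 0.05;0 0 0 0 0 0 0.05;0 0 0 0 0 0 0.05;0 0 0 0 0 0 0.05;0 0 0 0 0 0 0.05",
)

```text
t: 25.2
eef_pos: [0.5199, 0.1978, 0.0478]
ee_rot: [-0.003, -0.06, 0.998, -0.001]
contact_force: [-0.2, 0.8, -0.5]
grip_width: 0.0499
grasp_force: 0.0
```

step_arm(
  plan="0 0 -0.02 0 0 0 0.05;0 0 -0.05 0 0 0 0.05;0 0 -0.09 0 0 0 0.05;0 0 -0.11 0 0 0 0.05;0 0 -0.11 0 0 0 0.05",
)

```text
t: 25.62
eef_pos: [0.5246, 0.1991, 0.1652]
ee_rot: [0.003, -0.06, 0.998, -0.0]
contact_force: [0.7, -0.1, 1.1]
grip_width: 0.05
grasp_force: 0.0
```

step_arm(
  plan="0.08 0.15 -0.08 0 0 0 0.05;0.08 0.15 -0.08 0 0 0 0.05;0.08 0.15 -0.08 0 0 0 0.05;0.08 0.15 -0.08 0 0 0 0.05;0.08 0.15 -0.08 0 0 0 0.05",
)

```text
t: 26.03
eef_pos: [0.4222, 0.3405, 0.2399]
ee_rot: [-0.002, -0.061, 0.998, -0.0]
contact_force: [0.8, 0.3, 0.0]
grip_width: 0.0501
grasp_force: 0.0
```

```bash
python3 - <<'E'
from h import *
rep()
p,d=capture("top"); p2,d2=capture("side");np.savez("c5.npz",p=p,p2=p2)
im=np.hstack([cv2.resize(p[190:275,135:245,::-1],(400,309)),cv2.resize(p2[135:202,240:320,::-1],(400,309))])
cv2.imwrite("pics/s2.png",np.clip(im*1.3,0,255).astype(np.uint8))
# pointer: bright pixels on the dark knob
g=cv2.cvtColor(p,cv2.COLOR_RGB2GRAY)
for v in range(219,240): print(v," ".join("%3d"%g[v,u] for u in range(204,230)))
E
```

```text
t26.0 tcp [422.2 340.5 239.9] cellyaw 7.03 tilt -0.24 F [0.8 0.3 0. ] grip 0.0501 0
219  91 145 176 180 105  90  90  87 172 173 175 149 175 175 174 176  83 171 173 170 170 172 175 178 144  98
220 133 173 172 174 179 104  90  90 134 178 181 183 183 145 178 180 179 175 172 171 176 115 172 177 181 105
221 172 173 172 172 175 141  98  94  93 117  59  49  51  53  77  67 139 177 176 174 116  69 168 173 176 124
222 176 174 175 175 175 181 106  71  54  53  52  57  56  56  57  55  51 141 177 177  90 170 173 173 174 179
223 176  87 105 141 176 183 125  61  54  56  57  58  57  57  57  59  55  53 102 175 176 173 173 173 174 175
224 175 177 177 113 106 108  54  45  52  50  55  57  58  57  57  58  59  54  50 178 176 173 174 176 176 176
225 171 172 176 145  61  51  50  54  55  59  60  59  61  59  58  56  54  52  51 114 175 175 176 117  77 171
226 173 174 176 164 161 165 135 138 138 139 114  61  56  57  58  58  58  56  57  38 177 177  91  60 174 177
227 174 174 177 115  52  54  75  78  76  83 109  66  55  58  58  59  57  60  53  41 138 175 177 177 176 175
228  71  58 171 118  50  46  53  55  58  60 
[... 551 characters left out ...]
  58  57  57  58  57  49 176 175 172 172 173 174 175
234 147  72 172 175 174 182  87  53  53  55  57  57  57  58  59  56  56  45 140 172 171 171 171 172 173 176
235 175 177 174 171 171 176 181  95  62  56  53  55  59  57  57  46  61 174 178 174 114 137 171 172 174 177
236 177 173 170 169 170 174 177 179 181  95  54  55  49  52  61  60 173 173 170 170 173  79 137 171 174 122
237 174 174 171 170 174  77 170 174 174 175 177 177 181 180 177 175 172 170 168 167 170 172 172 172 148 100
238 113 173 172 174  79 138 170 171 169 170 172 171 171 171 169 168 169 171 169 168 170 169 169 174  95  95
239  90 144 173 172 173 172 170 169 169 171 170 169 169 168 167 166 167 169 169 168 169 169 170 120  97  98
```

View pics/s2.png

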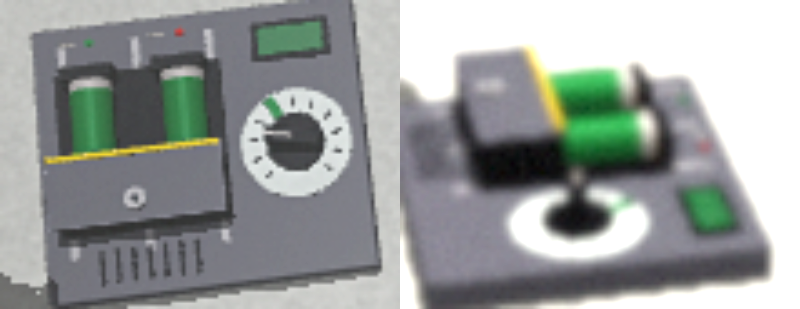

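Both cells lie flat in their bays, with the white bands at the brass walls at crop (90,85) and (180,72). The pointer is on the left at crop (275,133), about 86° world yaw, and must go to 27 + 6.9 = 33.9°. The green mark at crop (272,108) agrees.

```bash
python3 - <<'E'
from h import *
s=state();rep();print(np.degrees(s["qpos"]).round(1))
z=np.load("c5.npz");p=z["p"]
# pointer line, sub-pixel: per-column centroid, cast on the bar's top
g=cv2.cvtColor(p,cv2.COLOR_RGB2GRAY).astype(float);pts=[]
for u in range(209,215):
    w=np.clip(g[225:229,u]-62,0,None);pts.append((u,(w*np.arange(225,229)).sum()/w.sum()))
W=plane("top",np.array(pts),.060);k=np.polyfit(W[:,1],W[:,0],1);print(np.round(pts,2).tolist(),"pointer yaw world",90-np.degrees(np.arctan(k[0])),"ends",W[[0,-1]])
h=cv2.cvtColor(p,cv2.COLOR_RGB2HSV);m=np.zeros((420,560),bool);m[212:226,200:216]=1;m&=(h[...,0]>45)&(h[...,0]<85)&(h[...,1]>70)
v,u=np.nonzero(m);a=plane("top",np.c_[u,v],.031).mean(0)-[.5034,.1127,.031];print("green mark yaw",np.degrees(np.arctan2(a[1],a[0])),len(u))
go([.5035,.1138,.11],86,0)
E
```

```text
t26.1 tcp [423.  340.3 240. ] cellyaw 7.15 tilt -0.15 F [ 0.5 -0.1  1.3] grip 0.0501 0
[ 31.   -8.1 103.4   0.   84.9 -66.2]
[[209.0, 226.0], [210.0, 226.15], [211.0, 226.17], [212.0, 226.16], [213.0, 226.21], [214.0, 226.47]] pointer yaw world 85.56637080045803 ends [[0.50486598 0.1286879  0.06      ]
 [0.50349625 0.11500269 0.06      ]]
green mark yaw 34.761689868602 15
shift mm [ -52.  -234.6  130. ] turn [ 7.000e-02 -1.600e-01 -7.885e+01]
```

step_arm(
  plan="-0.04 -0.18 0 0 0 -32 0.045;-0.04 -0.18 0 0 0 -32 0.045;-0.04 -0.18 0 0 0 -32 0.045;-0.04 -0.18 0 0 0 -32 0.045;-0.04 -0.18 0 0 0 -32 0.045",
)

```text
t: 26.55
eef_pos: [0.4853, 0.161, 0.2368]
ee_rot: [-0.004, -0.335, 0.942, -0.001]
contact_force: [0.9, 0.4, -0.1]
grip_width: 0.0452
grasp_force: 0.0
```

step_arm(
  plan="0 0 0 0 0 -34 0.045;0 0 0 0 0 -34 0.045;0 0 0 0 0 -34 0.045;0 0 0 0 0 -34 0.045;0 0 0 0 0 -34 0.045",
)

```text
t: 26.97
eef_pos: [0.4851, 0.1624, 0.2366]
ee_rot: [-0.004, -0.596, 0.803, 0.001]
contact_force: [-0.3, -0.0, -0.0]
grip_width: 0.0449
grasp_force: 0.0
```

step_arm(
  plan="0 0 0.06 0 0 -13 0.045;0 0 0.06 0 0 -13 0.045;0 0 0.06 0 0 -13 0.045;0 0 0.06 0 0 -13 0.045;0 0 0.06 0 0 -13 0.045",
)

```text
t: 27.38
eef_pos: [0.4858, 0.1632, 0.1793]
ee_rot: [-0.002, -0.68, 0.733, 0.0]
contact_force: [0.3, 0.5, -0.3]
grip_width: 0.045
grasp_force: 0.0
```

```bash
python3 - <<'E'
from h import *
rep();go([.5035,.1138,.09],85.6,0);print(np.degrees(state()["qpos"]).round(0))
E
```

```text
t27.4 tcp [485.8 163.2 179.3] cellyaw 85.72 tilt -0.20 F [ 0.3  0.5 -0.3] grip 0.0450 0
shift mm [ 47.7 -21.6  89.4] turn [ 0.2  -0.2   0.12]
[  10.  -10.  111.   -0.   79. -165.]
```

step_arm(
  plan="0.03 -0.014 0 0 0 0 0.045;0.0475 -0.0215 0.03 0 0 0 0.045;0.0475 -0.0215 0.06 0 0 0 0.045;0.0475 -0.0215 0.085 0 0 0 0.045;0.0475 -0.0215 0.085 0 0 0 0.045",
)

```text
t: 27.8
eef_pos: [0.5004, 0.1137, 0.0901]
ee_rot: [-0.005, -0.68, 0.733, 0.003]
contact_force: [-1.6, 0.1, -1.1]
grip_width: 0.045
grasp_force: 0.0
```

step_arm(
  plan="0 0 0 0 0 0 0.045;0 0 0 0 0 0 0.045",
)

```text
t: 27.97
eef_pos: [0.5048, 0.1147, 0.0965]
ee_rot: [-0.001, -0.681, 0.732, -0.001]
contact_force: [0.1, 0.2, -0.2]
grip_width: 0.045
grasp_force: 0.0
```

```bash
python3 - <<'E'
from h import *
rep();go([.5035,.1138,.053],85.6,0);print(np.degrees(state()["qpos"]).round(0))
E
```

```text
t28.0 tcp [504.8 114.7  96.5] cellyaw 85.86 tilt -0.16 F [ 0.1  0.2 -0.2] grip 0.0450 0
shift mm [ 0.9  1.2 43.5] turn [ 0.01 -0.16  0.26]
[   5.   -4.  114.   -0.   70. -171.]
```

step_arm(
  plan="0.001 0.001 0.02 0 0 0 0.045;0.001 0.001 0.035 0 0 0 0.045;0.001 0.001 0.043 0 0 0 0.045;0.001 0.001 0.043 0 0 0 0.045;0.001 0.001 0.043 0 0 0 0.045",
)

```text
t: 28.38
eef_pos: [0.5027, 0.1137, 0.0523]
ee_rot: [-0.002, -0.681, 0.732, -0.0]
contact_force: [-0.3, 0.3, 1.0]
grip_width: 0.0451
grasp_force: 0.0
```

step_arm(
  plan="0 0 0 0 0 0 0.004;0 0 0 0 0 0 0.004;0 0 0 0 0 0 0.004;0 0 0 0 0 0 0.004;0 0 0 0 0 0 0.004",
)

```text
t: 28.8
eef_pos: [0.5022, 0.1136, 0.0523]
ee_rot: [-0.002, -0.681, 0.732, 0.0]
contact_force: [-3.3, 0.4, 5.4]
grip_width: 0.0105
grasp_force: 59.7
```

```bash
python3 - <<'E'
from h import *
rep();go([.5035,.1138,.053],33.9,0);print(state()["wrist_torque"])
E
```

```text
t28.8 tcp [502.2 113.6  52.3] cellyaw 85.89 tilt -0.18 F [-3.3  0.4  5.4] grip 0.0105 60
shift mm [-0.3 -1.3 -0.7] turn [ 0.1  -0.26 51.99]
[-0.08392853  0.52280556 -0.01664636]
```

step_arm(
  plan="0 0 0 0 0 6.5 0.004;0 0 0 0 0 13 0.004;0 0 0 0 0 19.5 0.004;0 0 0 0 0 26 0.004;0 0 0 0 0 26 0.004",
)

```text
t: 29.22
eef_pos: [0.5016, 0.1138, 0.0523]
ee_rot: [-0.003, -0.498, 0.867, 0.0]
contact_force: [-5.9, 0.4, 8.0]
grip_width: 0.0105
grasp_force: 60.0
```

step_arm(
  plan="0 0 0 0 0 6.5 0.004;0 0 0 0 0 13 0.004;0 0 0 0 0 19.5 0.004;0 0 0 0 0 26 0.004;0 0 0 0 0 26 0.004",
)

```text
t: 29.63
eef_pos: [0.5011, 0.1142, 0.0523]
ee_rot: [-0.003, -0.29, 0.957, 0.0]
contact_force: [-6.8, 1.5, 9.0]
grip_width: 0.0103
grasp_force: 60.2
```

```bash
python3 - <<'E'
from h import *
rep();go([.5035,.1138,.053],33.9,0);print(state()["wrist_torque"])
E
```

```text
t29.6 tcp [501.1 114.2  52.3] cellyaw 33.66 tilt -0.38 F [-6.8  1.5  9. ] grip 0.0103 60
shift mm [-1.7 -1.6 -0.7] turn [ 0.13 -0.38 -0.24]
[0.34581366 1.16142621 0.00912627]
```

step_arm(
  plan="0 0 0 0 0 0 0.03;0 0 0 0 0 0 0.03;0 0 0 0 0 0 0.03;0 0 0 0 0 0 0.03;0 0 0 0 0 0 0.03",
)

```text
t: 30.05
eef_pos: [0.5018, 0.1134, 0.0508]
ee_rot: [-0.003, -0.291, 0.957, -0.001]
contact_force: [0.3, -0.2, -0.5]
grip_width: 0.0298
grasp_force: 0.0
```

step_arm(
  plan="0 0 -0.03 0 0 0 0.03;0 0 -0.07 0 0 0 0.03;0 0 -0.11 0 0 0 0.03;0 0 -0.15 0 0 0 0.03;0 0 -0.19 0 0 0 0.03",
)

```text
t: 30.47
eef_pos: [0.5022, 0.114, 0.2426]
ee_rot: [-0.003, -0.291, 0.957, -0.001]
contact_force: [1.7, 0.3, -0.1]
grip_width: 0.0301
grasp_force: 0.0
```

step_arm(
  plan="0.17 0.08 0 0 0 0 0.03;0.17 0.08 0 0 0 0 0.03;0.17 0.08 0 0 0 0 0.03;0.17 0.08 0 0 0 0 0.03;0.17 0.08 0 0 0 0 0.03",
)

```text
t: 30.88
eef_pos: [0.3141, 0.0854, 0.2411]
ee_rot: [-0.003, -0.291, 0.957, -0.001]
contact_force: [-0.1, -0.0, -0.0]
grip_width: 0.0299
grasp_force: 0.0
```

```bash
python3 - <<'E'
from h import *
rep()
p,d=capture("top"); p2,d2=capture("side");np.savez("c6.npz",p=p,p2=p2)
im=np.hstack([cv2.resize(p[185:280,135:245,::-1],(440,380)),cv2.resize(p2[130:205,240:315,::-1],(360,380))])
im=np.vstack([np.clip(im*1.3,0,255).astype(np.uint8),cv2.resize(p[195:280,275:415,::-1],(800,220))]);cv2.imwrite("pics/s3.png",im)
E
```

```text
t30.9 tcp [314.1  85.4 241.1] cellyaw 33.89 tilt -0.32 F [-0.1 -0.  -0. ] grip 0.0299 0
```

View pics/s3.png

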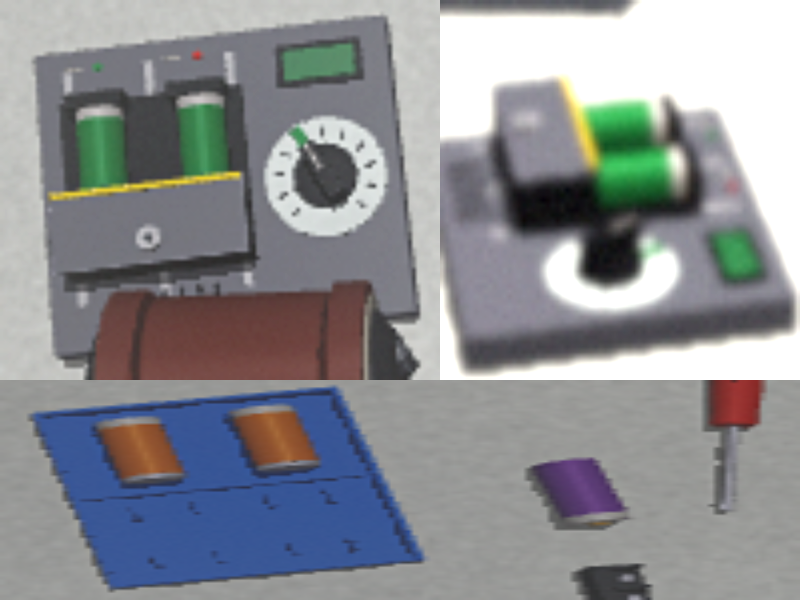

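The pointer at (310,152) lines up with the green mark at (300,138). Both cells are down in their bays, and the orange cells haven't moved. One last numeric check before handing in.

```bash
python3 - <<'E'
from h import *
D=[capture("top")[1] for _ in range(6)];W=cloud("top",np.mean(D,0))
P=W.reshape(-1,3);q=(P[:,:2]-C)*1000;x,y=q@ce,q@cf
for yc in(80,10): print(yc,[(a,round(float(np.median(P[m,2])*1000-30),1)) for a in(8,18,28,38,48) for m in [(abs(x-a)<5)&(abs(y-(yc-1))<5)]])
p=np.load("c6.npz")["p"];h=cv2.cvtColor(p,cv2.COLOR_RGB2HSV)
for v0,yc in((0,80),(0,10)):
    X=plane("top",np.array([[u,v] for v in range(200,240) for u in range(140,200)]),.062);qq=(X[:,:2]-C)*1000
    col=p[200:240,140:200].reshape(-1,3).astype(int);m=(abs(qq@cf-(yc-1))<8)&(col.min(1)>105)&(abs(qq@ce-50)<25);print("white band x",np.percentile((qq@ce)[m],[5,95]).round(1))
g=cv2.cvtColor(p,cv2.COLOR_RGB2GRAY)
for v in range(216,230): print(v," ".join("%3d"%g[v,u] for u in range(206,222)))
E
```

```text
80 [(8, 34.5), (18, 34.4), (28, 34.3), (38, 34.1), (48, 34.6)]
10 [(8, 34.8), (18, 33.7), (28, 33.8), (38, 34.0), (48, 33.7)]
white band x [51.4 56.1]
white band x [50.5 56.6]
216  94  94 137 138 176 176 173 172 173 143 171 171 171 170 173 174
217  94 114  93  87 132 173 172 172 173  75 169 172 170 171 143 174
218 157 101  89  90  88 151 172 172 174  71 170 172 172 176  84 172
219 176 179 104  89  91  87 174 176 177 149 176 175 172 175  80 171
220 173 174 179 105  89  93  52  97 179 184 146 179 180 178 177 174
221 172 171 176 141  74 161  69  53  44  47  50  48  45 106 177 179
222 174 175 177 113  51  91  95  56  50  53  54  55  53  51  48 102
223 104 139 176 184  75  45 105  99  59  46  55  57  56  55  53  51
224 174 146 176 152  63  54  74 164  70  59  56  56  57  58  55  54
225 173 174 179  74  50  39  48 104  97  59  56  57  58  60  56  54
226 173 176 146  65  51  42  47  52 130  93  59  50  57  55  57  59
227 173 176  88  50  52  55  43  57  79  55  54  61  58  56  57  56
228 169 177  93  53  54  54  44  42  52  54  57  58  58  58  57  56
229 174 177  93  53  52  55  56  45  52  55  56  57  57  49  55  57
```

```bash
python3 -c "
from bench import *
print(hand_in())"
```

```text
the job is handed in; nothing more can be done
None
```

Both green cells are in the charger's two bays, lying level with button ends at the brass, and the dial pointer stands at the green mark (about 33.6° measured, 33.9° wanted); I've handed the job in at about 31 s, but it returned no verdict.

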